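Clear the drilling station with the extractor locked on

ROBOT

A 7-joint arm with a two-finger parallel gripper is mounted at the origin on a cart in front of the work surface, level with it; the furniture and walls round the work are solid. World frame = base frame: x ahead of the robot, y to its left, z up, the work surface at z = 0. Lengths are in m, angles in rad, forces in N, time in s.
With the tool pointing down it reaches from about 0.4 to 0.85 m from the base axis. Payload 4.5 kg.
Tool frame: the origin (TCP) lies where the fingers leave the gripper's body, on its centre line; the fingertips stand 64 mm ahead of it and the grasp point (between the pads) lies 45 mm ahead of it; z points along the fingers, y is the direction in which the jaws open and shut (so a half turn about z gives the same grasp; the last joint's range is limited). The gripper opens to 88 mm and grips with 3 to 60 N. Pads are 18 mm wide; open, the fingers measure 123 mm over their backs; the gripper's body (75 mm by 187 mm) begins 45 mm behind the grasp point.
Start: joints at [-1.173, 0.689, -0.195, 1.565, 0.157, 0.902, -0.215], TCP at [0.222, 0.584, 0.303] pointing down, gripper open.
Joint ranges: [-3.01, 3.01], [-0.46, 2.08], [-1.47, 1.51], [0.13, 2.56], [-1, 4.14], [0.04, 2.09], [-2.66, 2.66]. Speed limits (rad/s): [2.57, 2.57, 3.14, 3.14, 3.14, 3.14, 3.14].

INTERFACE

Orientations are given as a unit quaternion [x, y, z, w].
In Python, from plant import monitor, snapshot, workorder, finder gives the robot as it stands.
- The arm moves only by the tool carry_out, never from a script. Its argument "motion" is one flat list of numbers, 6 for each row, row after row: the shift along the tool's x, y, z in cm, then the turn, a rotation vector about the tool's x, y, z in rad. In form: [x, y, z, rx, ry, rz, x, y, z, rx, ry, rz, ...]. A call has 1 to 8 rows; each row shifts and turns the commanded pose from where the row before left it, along the tool's axes as they then stand; what a row does not reach is not made up. A row lasts 1/8 s, in which the tool goes at most 62.5 mm and 10.7 degrees, less where a joint would pass 70% of its speed; a pose out of reach is approached as far as the arm can. A call with a gripper value outside its range is refused whole. "hand" is the finger opening in cm, from 0 to 8.81, set as the call begins (left out, the last holds). The fingers move at their own pace and stop on an object; "grip_force" is the grip in N (left out, the last holds). Time passes only in rows, so rows that do not move let the fingers close. It gives the time, the measured TCP pose, the force and the opening at its end, in the units of the state.
- monitor.get_state(): the state, without advancing time (a new reading comes with each control period).
- snapshot(name): name is "scene" or "side" or "wrist"; returns a dict with "frame" (480x640x3 uint8, red, green, blue), "range_z" (480x640 float32, m along the optical axis (not along the pixel's ray), 0 where there is no reading), "fx", "fy", "cx", "cy" (pixels), "D" ([k1, k2, p1, p2, k3] as OpenCV has them; the pictures are not rectified), "rvec" (rotation vector, rad) and "tvec" (3), from world to camera coordinates, as OpenCV has them; the wrist camera has in their place "hand_eye" (4x4, takes a point from camera to tool coordinates, whose origin is the TCP and whose axes are the flange's). Camera axes: x right, y down, z forward; pixel columns grow to the right and rows downward; lengths in m; the calibration is good to about 2 mm. A picture is of the moment at which its call begins: read the wrist's pose just before it.
- workorder.finish_job(): hands the job in, once; it reports no verdict.
Trained networks look in a picture, given as the dict that the camera call returned (one of the last four; its "shot" number tells which), for a name from the list of things; names that differ only in an ending like _2 or _b are one class to them, and where a whole thing is asked for, a point or a joint stands for the part that bears it (a point fixed in the world has none). Each returns a list of dicts, best first, with "p" (0 to 1); they miss things now and then, are a little off and sometimes report something else, mostly with a low value. They report only what shows in the picture. A call takes as long as a camera call. They do not tell look-alikes from the thing itself.
- finder.masks_of(picture, thing): "pixels" (480x640 bool, what is visible of it) and "extent" ([left, top, right, bottom] in pixels, round what is visible of it).
The state is a dict: "clock": time; "q": joint angles; "qd": joint speeds; "joint_torque": joint torques, N m; "tool_pos": TCP position; "eef_rot": TCP orientation; "contact_force": force on the tool from outside, world axes, zero at the start; "moment": the same for the moment, N m; "opening": opening from 0.0 (shut) to 1.0 (fully open).
Only numpy, scipy, OpenCV 4.12 (cv2) and the standard library are available. Lean on these libraries where they do the work, as an engineer would, in place of code of your own. Each camera call takes 0.05 s, during which the arm holds its last target. There are 200 camera calls.

TASK

Lift every heatsink off the metal plate and stand it upright on the green pad. Then start the chip extractor and leave it running hands-free (squeeze its trigger fully, press the red lock-on button down while squeezed, let the trigger ease back onto the lock); with it locked on, use the yellow scraper block to wipe every brass chip off the plate into the black catch bin, never touching a chip with the fingers. Then stand the scraper block back on the middle of its black pad, upright and lengthwise along the pad, and finally squeeze and release the trigger so that the extractor unlocks and is off, leaving the jar and the cutters where they are.

Things in the scene. Friction and masses are not known exactly. Their poses are not given: they have to be found in the camera images.
- station: fixed work station 176 (x) x 292 (y) x 56 mm; origin at the centre of its underside, z up. The plate (bright metal) has its top 40 mm above the origin and spans x -80..80, y -140..54 mm; steel kerbs 8 mm higher than the plate line its two x sides and its -y end. At y = 54 the plate ends, level and open, and chips wiped over that edge drop into the black catch bin beyond it (inside x -82..82, y 54..140 mm, floor at z = 6, outer walls up to z = 56 mm). Wipe in station +y
- bin_floor (a point): centre of the catch bin's floor, 6 mm above the bench; axes as the station's
- plate_edge (a point): middle of the plate's open edge above the bin, at the height of the plate's top; axes as the station's
- extractor: fixed grey pistol-grip chip extractor bolted down on its side; origin on the bench under the grip, z up. The grip is a block spanning x -43..37, y -5..33, z 30..80 mm; the trigger stands out of its -y face and is squeezed towards +y, the flat +y face (y = 33 mm) is the place for the opposite finger. The lower shell reaches z = 30 mm (y -47..35). The barrel runs along y at x = 39..93 mm, z up to 66 mm, with its mouth at -y
- trigger_face (a point): centre of the orange trigger's front face (moves with it; axes as the extractor's). The trigger is 24 mm wide (x), 34 mm high (46 to 80 mm above the bench); trigger face to the grip's back face is 51 mm at rest, 39 mm fully squeezed
- trigger (a joint): trigger travel, m: 0 released (off), 0.012 fully squeezed; spring 4 N at rest to 9 N squeezed. When the lock holds it, it stands at about 0.006. The lock button can go down only when it is squeezed beyond 0.0105
- button_top (a point): centre of the top of the red lock-on button (moves with it), 44 mm above the bench when up, 20 (x) x 27 (y) mm, from 7 to 34 mm on the extractor's -y side, so just below the front of the trigger: fingertips that squeeze the trigger stand over it and push it by moving straight down
- lock_button (a joint): lock button travel, m, grows as it is pushed down: 0 up, 0.009 fully down; spring 2 to 4 N. Pushed fully down with the trigger squeezed, it is caught when the trigger eases back (opening the fingers while still down) and then stays at about 0.008. Squeezing the trigger fully again frees it and it springs up; then release the trigger
- parts_pad: fixed flat green pad 150 (x) x 100 (y) x 4 mm with a white line, room for three heatsinks side by side in x; origin at the centre of its underside
- scraper_pad: fixed flat black pad 130 (x) x 80 (y) x 4 mm with a white line, the scraper block's place; origin at the centre of its underside
- scraper: loose scraper block, about 160 g, standing on its rubber shoe; origin at the centre of its underside, x along its length, z up. Shoe 95 (x) x 40 (y) mm, 22 mm high; the yellow grip ridge above is 74 (x) x 24 (y) mm, from 22 to 56 mm above the underside: pinch it across 24 mm. Its long vertical faces push the chips
- heatsink_a: black finned aluminium heatsink, a 40 x 40 x 22 mm block, about 90 g, fins up; origin at the centre of its underside, z up. Starts at the closed (station -y) end of the plate; pinch it across 40 mm with the fingertips kept above the kerbs and chips (some 10 mm above the plate). May be absent
- heatsink_b: black finned aluminium heatsink, a 40 x 40 x 22 mm block, about 90 g, fins up; origin at the centre of its underside, z up. Starts at the closed (station -y) end of the plate; pinch it across 40 mm with the fingertips kept above the kerbs and chips (some 10 mm above the plate). May be absent
- heatsink_c: black finned aluminium heatsink, a 40 x 40 x 22 mm block, about 90 g, fins up; origin at the centre of its underside, z up. Starts at the closed (station -y) end of the plate; pinch it across 40 mm with the fingertips kept above the kerbs and chips (some 10 mm above the plate). May be absent
- chip_1: brass swarf chip, a rigid C-shaped curl that slides like a flat 16 x 12 x 8 mm block, 12 g; origin at the centre of its underside, z up as it lies at the start. Starts on the bare front part of the station's plate; may be absent
- chip_2: brass swarf chip, a rigid C-shaped curl that slides like a flat 16 x 12 x 8 mm block, 12 g; origin at the centre of its underside, z up as it lies at the start. Starts on the bare front part of the station's plate; may be absent
- chip_3: brass swarf chip, a rigid C-shaped curl that slides like a flat 16 x 12 x 8 mm block, 12 g; origin at the centre of its underside, z up as it lies at the start. Starts on the bare front part of the station's plate; may be absent
- chip_4: brass swarf chip, a rigid C-shaped curl that slides like a flat 16 x 12 x 8 mm block, 12 g; origin at the centre of its underside, z up as it lies at the start. Starts on the bare front part of the station's plate; may be absent
- chip_5: brass swarf chip, a rigid C-shaped curl that slides like a flat 16 x 12 x 8 mm block, 12 g; origin at the centre of its underside, z up as it lies at the start. Starts on the bare front part of the station's plate; may be absent
- chip_6: brass swarf chip, a rigid C-shaped curl that slides like a flat 16 x 12 x 8 mm block, 12 g; origin at the centre of its underside, z up as it lies at the start. Starts on the bare front part of the station's plate; may be absent
- flux_jar: white jar with red lid, 48 mm across, 35 mm high; bystander, origin at the centre of its underside
- side_cutters: red-handled side cutters, 43 x 109 x 12 mm; bystander, origin at the centre of the underside
Things that resemble listed ones, but are neither listed nor needed, are in the scene too. What is shaped like the heatsink_b but pink is not meant.

How it is judged:
By the outcome, as a careful person would: the job done as asked, in the order asked, and still so for the second after the job is handed in, with the robot touching nothing.
Of heatsink_a, heatsink_b, heatsink_c only 2 to 3 are there at a start; the rules pass over those that are not, and their reading is None.
Of chip_1, chip_2, chip_3, chip_4, chip_5, chip_6 only 4 to 6 are there at a start; the rules pass over those that are not, and their reading is None.
At some moment in a run one of heatsink_a, heatsink_b, heatsink_c, scraper may be knocked a few centimetres aside while the robot is not near it.
Once in a run the grip may slacken for a moment while it holds something.
It also fails if it takes over 208 s, if anything falls off the work surface, if the arm or the gripper's body presses on something with over 40 N, if the wrist force passes 120 N, or if a joint passes its speed limit or range.

## Working session

There is one attempt and no reset: what is moved stays moved. The work goes in short steps, Python scripts to look and compute and a tool call to move; the robot and the scene stay as the last step left them, time stands still between calls to the robot, and variables do not carry over. Pictures are saved under pics/ and viewed, about 12 in all and at most 16, crops included, and the job is handed in when it is done.

Besides the shell and the picture viewer there is one more tool, called after ">>>" as a command line: name --argument value ..., lists and objects as JSON in quotes. carry_out: Moves the arm, as the interface text tells. Its arguments: {"type":"object","properties":{"motion":{"type":"array"},"hand":{"type":"number"},"grip_force":{"type":"number"}},"required":["motion"]}

```bash
ls; mkdir -p pics
cat > h.py <<'E'
import numpy as np, cv2
from scipy.spatial.transform import Rotation as R
from plant import monitor, snapshot, workorder, finder
def shot(name):
    st=monitor.get_state(); s=snapshot(name)
    if name=="wrist":
        T=np.eye(4);T[:3,:3]=R.from_quat(st["eef_rot"]).as_matrix();T[:3,3]=st["tool_pos"]
        s["c2w"]=T@np.array(s["hand_eye"])
    else:
        M=np.eye(4);M[:3,:3]=cv2.Rodrigues(np.array(s["rvec"],float))[0];M[:3,3]=np.ravel(s["tvec"])
        s["c2w"]=np.linalg.inv(M)
    return s
def K(s): return np.array([[s["fx"],0,s["cx"]],[0,s["fy"],s["cy"]],[0,0,1.]])
def cloud(s):
    """world xyz for each pixel (480,640,3), nan where no depth"""
    v,u=np.mgrid[0:480,0:640]
    p=cv2.undistortPoints(np.stack([u,v],-1).reshape(-1,1,2).astype(np.float64),K(s),np.array(s["D"],float)).reshape(480,640,2)
    z=s["range_z"].astype(float).copy(); z[z<=0]=np.nan
    P=np.dstack([p[...,0]*z,p[...,1]*z,z])
    return P@s["c2w"][:3,:3].T+s["c2w"][:3,3]
def proj(s,X):
    M=np.linalg.inv(s["c2w"])
    return cv2.projectPoints(np.atleast_2d(X).astype(float),cv2.Rodrigues(M[:3,:3])[0],M[:3,3],K(s),np.array(s["D"],float))[0].reshape(-1,2)
def save(s,n,crop=None,k=1):
    f=s["frame"][...,::-1]
    if crop: f=f[crop[1]:crop[3],crop[0]:crop[2]]
    cv2.imwrite(f"pics/{n}.png",cv2.resize(f,None,fx=k,fy=k,interpolation=cv2.INTER_CUBIC))
def masks(s,thing,pmin=.3):
    return [m for m in finder.masks_of(s,thing) if m["p"]>=pmin]
E
python3 - <<'E'
from h import *
print(monitor.get_state())
a=shot("scene");b=shot("side")
f=np.hstack([a["frame"],b["frame"]])[...,::-1]
save(a,"scene");save(b,"side")
for n,s in(("scene",a),("side",b)):
    P=cloud(s)
    print(n,s["c2w"][:3,3])
    if n=="side":continue
    for t in["station","extractor","trigger_face","button_top","parts_pad","scraper_pad","scraper","heatsink_a","chip_1","flux_jar","side_cutters"]:
        for m in masks(s,t,.2):
            q=P[m["pixels"]];q=q[~np.isnan(q[:,0])]
            print(t,round(m["p"],2),m["extent"],np.round(np.median(q,0),3) if len(q) else None,np.round(np.percentile(q,[2,98],axis=0),3).tolist() if len(q) else None)
E
```

```text
pics
{'clock': 0.0, 'q': array([-1.1731835 ,  0.68994611, -0.19452968,  1.56632165,  0.15731536,
        0.90248252, -0.21510537]), 'qd': array([-0.0010877 ,  0.00036546,  0.0003776 ,  0.00237981,  0.00033296,
       -0.00191955, -0.00052748]), 'joint_torque': array([ 9.73507522e-04, -5.27576172e+01, -1.26709275e+00, -1.53424680e+01,
       -5.26809145e-02,  6.42286075e-03,  1.72085970e-04]), 'tool_pos': array([0.22225494, 0.58361192, 0.30193992]), 'eef_rot': array([ 1.80856640e-01,  9.83509074e-01, -8.76738221e-04, -9.46795016e-05]), 'contact_force': array([-0.04288162,  0.11898375, -0.45547847]), 'moment': array([ 0.04421229,  0.00778394, -0.00763758]), 'opening': 0.9996126172820771}
scene [0.01038808 0.4848567  0.58058928]
station 0.74 [266.4, 199.8, 436.2, 316.3] [0.497 0.046 0.039] [[0.421, -0.137, 0.002], [0.594, 0.15, 0.056]]
extractor 0.71 [131.5, 258.4, 237.4, 367.9] [0.538 0.361 0.043] [[0.486, 0.246, 0.004], [0.609, 0.416, 0.081]]
trigger_face 0.77 [174.2, 293.8, 194.2, 316.5] [0.523 0.352 0.078] [[0.516, 0.333, 0.035], [0.572, 0.363, 0.082]]
parts_pad 0.89 [227.0, 320.6, 
[... 785 characters left out ...]
6.4, 209.5, 403.2, 229.9] [ 0.508 -0.092  0.059] [[0.492, -0.118, 0.043], [0.53, -0.08, 0.063]]
chip_1 0.59 [323.4, 228.3, 332.5, 232.4] [0.563 0.031 0.045] [[0.559, 0.024, 0.042], [0.571, 0.037, 0.049]]
flux_jar 0.66 [244.3, 227.0, 264.0, 251.5] [0.658 0.153 0.032] [[0.646, 0.128, 0.003], [0.688, 0.17, 0.036]]
flux_jar 0.26 [268.4, 194.2, 435.0, 315.1] [0.497 0.048 0.039] [[0.421, -0.136, 0.004], [0.593, 0.15, 0.056]]
side_cutters 0.69 [302.3, 198.8, 345.8, 218.8] [ 0.685 -0.052  0.009] [[0.669, -0.106, 0.0], [0.705, -0.009, 0.012]]
side_cutters 0.6 [378.2, 187.0, 435.3, 217.2] [ 0.578 -0.225  0.004] [[0.523, -0.279, 0.001], [0.652, -0.208, 0.006]]
side [ 0.25079115 -0.87192363  0.88158926]
```

View pics/scene.png

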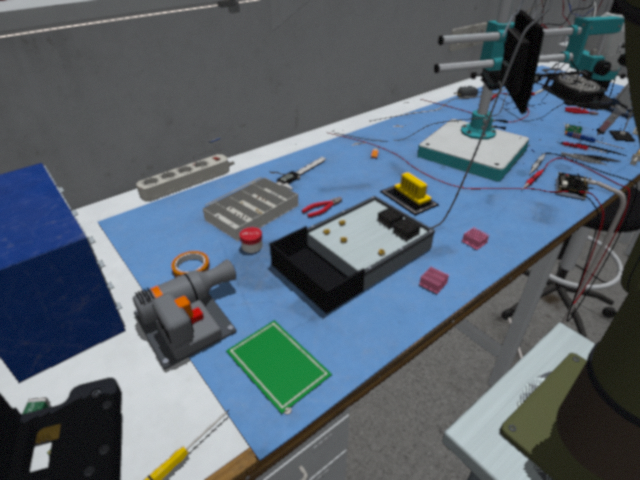

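View pics/side.png

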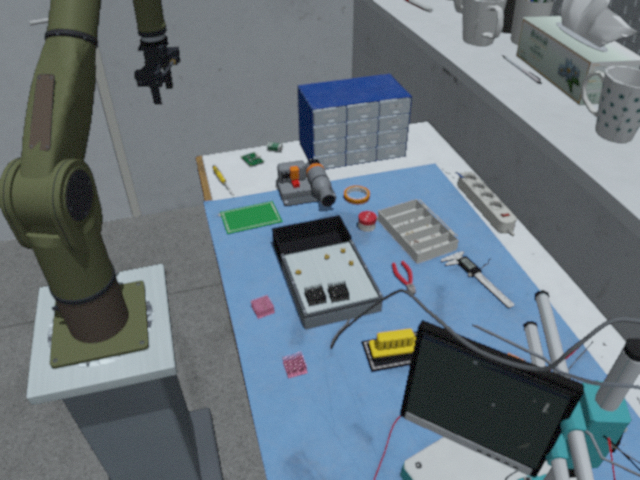

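The scene shows two black heatsinks on the plate at (390,219) and (405,229). Two pink look-alikes sit on the bench at (476,239) and (434,279) and are not meant. About four brass chips lie near (327,232), (343,240), (325,249) and (368,222). The extractor is at (185,305), the green pad at (280,365), and the scraper on its pad at (411,190). Next I fit the poses.

```bash
cat > fit.py <<'E'
from h import *
from scipy.optimize import minimize
a=shot("scene");b=shot("side")
A=cloud(a);B=cloud(b)
both=np.vstack([np.hstack([A.reshape(-1,3),a["frame"].reshape(-1,3)]),np.hstack([B.reshape(-1,3),b["frame"].reshape(-1,3)])])
both=both[~np.isnan(both[:,0])]
np.save("both.npy",both)
def rect(P,name):
    c,sz,an=cv2.minAreaRect(P[:,:2].astype(np.float32));print(name,len(P),np.round(c,4),np.round(sz,4),round(an,2))
X=both
def box(lo,hi,P=X): return P[np.all((P[:,:3]>lo)&(P[:,:3]<hi),1)]
def clean(P,k=8,r=.006):
    from scipy.spatial import cKDTree
    d=cKDTree(P[:,:3]).query(P[:,:3],k=min(k,len(P)))[0][:,-1];return P[d<r]
for nm,C,s in(("scene",A,a),("side",B,b)):
  for t in["station","parts_pad","scraper_pad","scraper","heatsink_a","chip_1","flux_jar","extractor","button_top","trigger"]:
    for m in masks(s,t,.25):
        er=cv2.erode(m["pixels"].astype(np.uint8),np.ones((2,2)))>0
        P=C[er];P=P[~np.isnan(P[:,0])]
        if len(P)<4: P=C[m["pixels"]];P=P[~np.isnan(P[:,0])]
        if len(P)<4: continue
        zt=np.percentile(P[:,2],95); T=P[P[:,2]>zt-(.006 if t!="station" else .012)]
        rect(T,f"{nm} {t} p{m['p']:.2f} {np.round(m['extent'])} ztop {zt:.3f}")
E
python3 fit.py
```

```text
scene station p0.74 [174. 295. 193. 318.] ztop 0.081 150 [0.5309 0.3542] [0.019  0.0243] 87.67
scene station p0.60 [269. 199. 435. 318.] ztop 0.052 3664 [0.5089 0.0047] [0.1772 0.2929] 0.92
scene scraper_pad p0.86 [382. 189. 432. 217.] ztop 0.006 241 [ 0.5856 -0.2433] [0.0699 0.1232] 88.86
scene scraper p0.90 [393. 172. 433. 210.] ztop 0.060 159 [ 0.576  -0.2481] [0.0223 0.0711] 83.36
scene heatsink_a p0.95 [376. 211. 400. 228.] ztop 0.062 204 [ 0.5046 -0.099 ] [0.0399 0.053 ] 85.63
scene heatsink_a p0.84 [391. 220. 421. 241.] ztop 0.062 220 [ 0.46   -0.0963] [0.0418 0.0379] 89.03
scene heatsink_a p0.68 [464. 228. 488. 252.] ztop 0.022 185 [ 0.3782 -0.2321] [0.0387 0.0417] 1.79
scene heatsink_a p0.60 [420. 268. 451. 293.] ztop 0.023 260 [ 0.3492 -0.0598] [0.0362 0.0401] 12.36
scene chip_1 p0.56 [322. 229. 330. 234.] ztop 0.048 16 [0.5625 0.0304] [0.0072 0.0119] 12.11
scene flux_jar p0.94 [243. 227. 262. 252.] ztop 0.036 234 [0.6649 0.1499] [0.0422 0.0419] 86.36
scene extractor p0.75 [132. 260. 240. 368.] ztop 0.080 950 [0.528 0.37 ] [0.0501 0.0785] 87.44
scene button_top p0.61 [191. 
[... 903 characters left out ...]
 -0.065 ] [0.0392 0.0387] 12.89
side heatsink_a p0.56 [281. 355. 306. 377.] ztop 0.023 140 [ 0.3809 -0.2366] [0.0385 0.035 ] 1.22
side flux_jar p0.88 [354. 214. 376. 231.] ztop 0.037 154 [0.6724 0.1421] [0.0437 0.0425] 51.18
side extractor p0.66 [277. 160. 337. 208.] ztop 0.079 220 [0.5302 0.363 ] [0.0453 0.0763] 89.63
side extractor p0.58 [356. 210. 378. 230.] ztop 0.037 155 [0.6718 0.1421] [0.0433 0.0438] 54.49
side button_top p0.50 [290. 176. 301. 187.] ztop 0.047 30 [0.5311 0.3349] [0.017  0.0232] 3.19
side trigger p0.60 [287. 166. 302. 180.] ztop 0.081 24 [0.535  0.3466] [0.0212 0.0151] 39.22
side trigger p0.56 [360. 336. 412. 374.] ztop 0.006 439 [ 0.5494 -0.3586] [0.2896 0.0875] 79.89
```

```bash
cat > go.py <<'E'
import sys
from h import *
def delta(x,y,z,yaw=None,q=None,p=None):
    """shift cm in tool axes & rotation to the target with tool down, tool y axis at angle yaw(deg)"""
    st=monitor.get_state(); p=st["tool_pos"] if p is None else p
    r=R.from_quat(st["eef_rot"])
    t=np.deg2rad(90 if yaw is None else yaw); ty=np.array([np.cos(t),np.sin(t),0]);tz=np.array([0,0,-1.])
    rt=R.from_matrix(np.column_stack([np.cross(ty,tz),ty,tz]))
    d=np.array([x,y,z])-p
    print("t",round(st["clock"],2),"pos",np.round(p,4),"open",round(st["opening"]*8.81,2),"F",np.round(st["contact_force"],1),
      "\n shift now-axes cm",np.round(r.inv().apply(d)*100,2)," shift goal-axes cm",np.round(rt.inv().apply(d)*100,2)," rotvec",np.round((r.inv()*rt).as_rotvec(),4))
if __name__=="__main__": delta(*map(float,sys.argv[1:]))
E
python3 - <<'E'
from h import *
s=shot("wrist");print(np.round(s["hand_eye"],3),s["fx"],s["cx"],s["cy"])
X=np.load("both.npy");m=(X[:,2]>.1)&(X[:,0]>.25)&(X[:,0]<.9)&(abs(X[:,1])<.55);Q=X[m]
k,c=np.unique(np.round(Q[:,:2]/.05).astype(int),axis=0,return_counts=True)
for a,n in zip(k,c):
    if n>8:
        z=Q[np.all(np.round(Q[:,:2]/.05).astype(int)==a,1),2];print(a*.05,n,round(z.min(),2),round(z.max(),2),end='; ')
E
python3 go.py .47 .2 .35 90
```

```text
[[-0.001 -0.956 -0.294  0.077]
 [ 1.    -0.001 -0.002 -0.001]
 [ 0.001 -0.294  0.956 -0.083]
 [ 0.     0.     0.     1.   ]] 344.6012566709705 320.25220015066725 234.7958642092988
[ 0.45 -0.5 ] 24 0.19 0.24; [ 0.45 -0.35] 140 0.22 0.3; [ 0.45 -0.3 ] 187 0.13 0.23; [ 0.45 -0.25] 59 0.1 0.14; [ 0.5  -0.55] 2311 0.2 0.41; [ 0.5 -0.5] 4681 0.19 0.4; [ 0.5  -0.45] 162 0.37 0.39; [ 0.5 -0.4] 221 0.3 0.38; [ 0.5  -0.35] 71 0.26 0.31; [ 0.55 -0.55] 719 0.19 0.38; [ 0.55 -0.5 ] 338 0.23 0.38; [ 0.6  -0.55] 254 0.21 0.37; [ 0.6 -0.5] 130 0.21 0.36; [0.6  0.45] 1967 0.1 0.21; [0.6 0.5] 2708 0.1 0.21; [0.6  0.55] 1464 0.1 0.21; [ 0.65 -0.55] 334 0.22 0.33; [ 0.65 -0.5 ] 157 0.24 0.33; [0.65 0.45] 1174 0.1 0.21; [0.65 0.5 ] 863 0.1 0.21; [0.65 0.55] 395 0.1 0.21; [ 0.7  -0.55] 47 0.32 0.33; [ 0.7 -0.5] 867 0.24 0.33; [ 0.7  -0.45] 760 0.24 0.33; [0.7  0.45] 1052 0.1 0.21; [0.7 0.5] 778 0.1 0.21; [0.7  0.55] 254 0.15 0.21; [0.75 0.45] 974 0.1 0.21; [0.75 0.5 ] 685 0.1 0.21; [0.75 0.55] 145 0.15 0.21; [ 0.8 -0.5] 207 0.45 0.48; [ 0.8  -0.45] 887 0.45 0.48; [ 0.8 -0.4] 836 0.45 0.48; [ 0.8  -0.35] 7
[... 1093 characters left out ...]
.47 0.48; [ 0.9  -0.35] 761 0.47 0.58; [ 0.9 -0.3] 892 0.47 0.58; [ 0.9  -0.25] 593 0.47 0.58; [ 0.9 -0.2] 190 0.47 0.48; [ 0.9  -0.15] 164 0.47 0.48; [ 0.9 -0.1] 200 0.47 0.49; [ 0.9  -0.05] 196 0.47 0.49; [0.9 0. ] 155 0.47 0.48; [0.9  0.05] 314 0.47 0.57; [0.9 0.1] 657 0.13 0.58; [0.9  0.15] 30 0.13 0.48; [0.9 0.2] 73 0.47 0.48; [0.9  0.25] 61 0.47 0.48; [0.9 0.3] 66 0.47 0.48; [0.9  0.35] 90 0.47 0.49; [0.9 0.4] 20 0.47 0.49; [0.9  0.45] 392 0.1 0.21; [0.9 0.5] 182 0.1 0.21; [0.9  0.55] 38 0.15 0.21; t 1.8 pos [0.2224 0.5841 0.3027] open 8.83 F [ 0.2  0.3 -0.5] 
 shift now-axes cm [-36.81 -27.09  -4.73]  shift goal-axes cm [-24.76 -38.41  -4.73]  rotvec [ 1.000e-04  0.000e+00 -3.638e-01]
```

>>> carry_out --motion '[0,0,-2.4,0,0,-0.182,0,0,-2.4,0,0,-0.182]' --hand 7 --grip_force 20

```text
clock: 2.05
tool_pos: [0.2223, 0.584, 0.3511]
eef_rot: [-0.003, 1.0, -0.0, 0.0]
contact_force: [0.6, 0.7, 0.3]
opening: 0.803
```

>>> carry_out --motion '[-3.1,-4.8,0,0,0,0,-3.1,-4.8,0,0,0,0,-3.1,-4.8,0,0,0,0,-3.1,-4.8,0,0,0,0,-3.1,-4.8,0,0,0,0,-3.1,-4.8,0,0,0,0,-3.1,-4.8,0,0,0,0,-3.1,-4.8,0,0,0,0]'

```text
clock: 3.05
tool_pos: [0.4714, 0.1986, 0.351]
eef_rot: [-0.0, 1.0, 0.0, 0.0]
contact_force: [0.9, 0.3, -0.5]
opening: 0.792
```

>>> carry_out --motion '[0,0,0,0,0,0,0,0,0,0,0,0]'

```text
clock: 3.3
tool_pos: [0.4701, 0.2008, 0.3508]
eef_rot: [-0.0, 1.0, 0.001, -0.0]
contact_force: [-0.5, -0.1, -0.2]
opening: 0.792
```

```bash
python3 - <<'E'
from h import *
s=shot("wrist");save(s,"w1");C=cloud(s)
v=C[~np.isnan(C[...,0])];print(np.percentile(v,[1,99],axis=0).round(3))
E
python3 go.py .44 -.05 .32 90
```

```text
[[ 0.022 -0.456 -0.761]
 [ 0.825  0.937  0.393]]
t 3.35 pos [0.4697 0.2016 0.3509] open 7.0 F [-0.4 -0.3  0.6] 
 shift now-axes cm [  3.03 -25.16   3.06]  shift goal-axes cm [  2.97 -25.16   3.09]  rotvec [ 0.0012 -0.0003  0.0024]
```

View pics/w1.png

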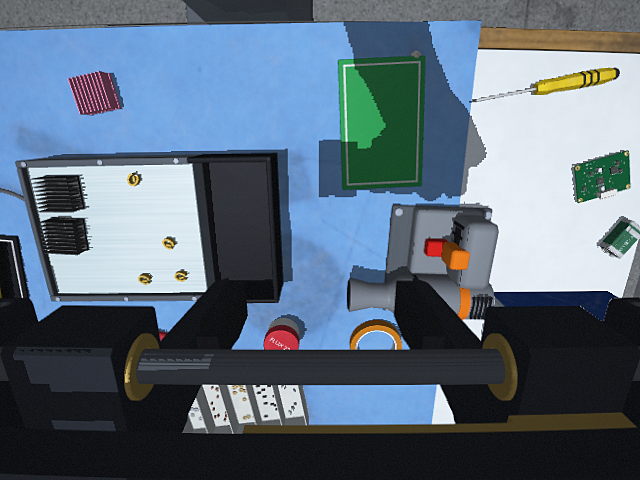

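```bash
cat > wm.py <<'E'
import sys
from h import *
def measure(s,things,pm=.3,dz=.006):
    C=cloud(s)
    for t in things:
        for m in masks(s,t,pm):
            P=C[m["pixels"]];P=P[~np.isnan(P[:,0])]
            if len(P)<6: continue
            zt=np.percentile(P[:,2],90);T=P[abs(P[:,2]-zt)<dz]
            lo,hi=np.percentile(T,[.5,99.5],axis=0)
            T=T[np.all((T>=lo)&(T<=hi),1)]
            c,sz,an=cv2.minAreaRect(T[:,:2].astype(np.float32))
            print(f"{t} p{m['p']:.2f} {np.round(m['extent']).astype(int)} ztop {zt:.3f} n{len(T)} c {np.round(c,4)} sz {np.round(sz,4)} an {an:.1f}")
if __name__=="__main__":
    s=shot(sys.argv[1]); measure(s,sys.argv[2:])
E
python3 wm.py wrist station extractor trigger_face button_top parts_pad heatsink_a chip_1
```

```text
station p0.83 [ 16 154 285 303] ztop 0.048 n3980 c [0.5097 0.0018] sz [0.176  0.2924] an 0.4
station p0.64 [ 41 217  89 255] ztop 0.063 n790 c [ 0.5112 -0.102 ] sz [0.0395 0.0383] an 88.8
extractor p0.84 [346 204 499 322] ztop 0.080 n2200 c [0.5285 0.3675] sz [0.0478 0.0758] an 89.7
extractor p0.36 [ 15 152 284 305] ztop 0.048 n4050 c [0.5098 0.0016] sz [0.1762 0.2927] an 0.4
trigger_face p0.79 [439 244 472 269] ztop 0.081 n371 c [0.5305 0.3533] sz [0.0203 0.0229] an 87.9
button_top p0.91 [424 239 446 257] ztop 0.045 n261 c [0.5302 0.3379] sz [0.0219 0.0192] an 89.0
parts_pad p0.81 [338  55 424 188] ztop 0.006 n10472 c [0.3885 0.2727] sz [0.149  0.0994] an 1.8
parts_pad p0.74 [ 14 154 284 301] ztop 0.048 n4006 c [0.5097 0.0016] sz [0.176  0.2925] an 0.6
heatsink_a p0.83 [ 69  70 121 115] ztop 0.023 n1255 c [ 0.3514 -0.0616] sz [0.0406 0.0406] an 9.9
heatsink_a p0.66 [ 41 217  85 257] ztop 0.063 n785 c [ 0.511  -0.1026] sz [0.0403 0.0379] an 89.4
chip_1 p0.66 [127 174 139 186] ztop 0.049 n109 c [ 0.4469 -0.0121] sz [0.0118 0.0128] an 59.3
chip_1 p0.63 [160 240 175 249] ztop 0.049 n91 c [0.5218 0.0192] sz [0.014  0.0108] an 65.2
chip_1 p0.57 [141 274 148 288] ztop 0.049 n79 c [ 0.5684 -0.0176] sz [0.0117 0.012 ] an 2.3
```

Wrist view: black heatsinks at (62,193) and (65,235), chips at (134,178), (168,242), (145,278) and (181,275), so there are 4. The pink one at (95,92) is ignored. The button is at (434,247) and the trigger at (456,257). Now moving over the heatsinks.

>>> carry_out --motion '[0.15,-5.1,1.5,0,0,0,0.15,-5.1,1.5,0,0,0,0.15,-5.1,1.5,0,0,0,0.15,-5.1,1.5,0,0,0,0.15,-5.1,1.5,0,0,0,0.15,-4.7,2.5,0,0,0,0,0,0,0,0,0,0,0,0,0,0,0]'

```text
clock: 4.75
tool_pos: [0.4619, -0.101, 0.2509]
eef_rot: [-0.0, 1.0, 0.0, 0.0]
contact_force: [0.6, 0.2, -0.1]
opening: 0.798
```

```bash
python3 - <<'E'
from wm import *
s=shot("wrist");save(s,"w2");measure(s,["heatsink_a","chip_1"],.2)
E
python3 go.py .461 -.1 .25 90
```

```text
heatsink_a p0.95 [148 101 201 147] ztop 0.023 n702 c [ 0.3799 -0.2311] sz [0.038  0.0378] an 1.1
heatsink_a p0.82 [343  61 393 114] ztop 0.023 n1081 c [ 0.3517 -0.0616] sz [0.0395 0.038 ] an 10.5
heatsink_a p0.72 [300 252 344 305] ztop 0.062 n1622 c [ 0.5114 -0.1027] sz [0.0395 0.0388] an 88.5
heatsink_a p0.67 [301 196 350 252] ztop 0.062 n1397 c [ 0.4611 -0.0982] sz [0.0383 0.0392] an 0.0
chip_1 p0.64 [417 197 434 212] ztop 0.048 n175 c [ 0.4462 -0.013 ] sz [0.0116 0.013 ] an 64.2
chip_1 p0.57 [443 278 462 294] ztop 0.048 n161 c [0.5223 0.0176] sz [0.0141 0.0116] an 45.9
t 4.9 pos [ 0.4622 -0.1002  0.2513] open 6.99 F [ 0.6 -0.4  0.6] 
 shift now-axes cm [0.12 0.02 0.13]  shift goal-axes cm [0.12 0.02 0.13]  rotvec [0.0007 0.0015 0.0031]
```

View pics/w2.png

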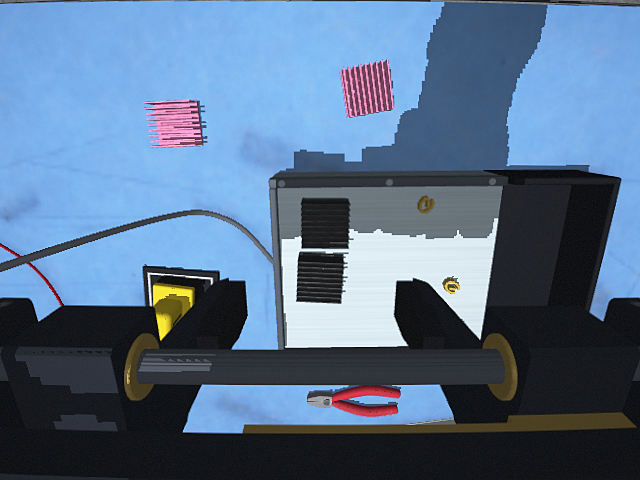

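The heatsinks are at (324,222) and (320,278). I'll pick the nearer one first.

>>> carry_out --motion '[0.1,0.2,4,0,0,0,0,0,4,0,0,0,0,0,3,0,0,0,0,0,1.5,0,0,0,0,0,1,0,0,0,0,0,0,0,0,0]' --hand 5.6

```text
clock: 5.65
tool_pos: [0.4608, -0.0991, 0.1156]
eef_rot: [-0.001, 1.0, 0.0, -0.0]
contact_force: [0.3, 1.1, -0.1]
opening: 0.637
```

>>> carry_out --motion '[0,0,0,0,0,0,0,0,0,0,0,0,0,0,0,0,0,0,0,0,0,0,0,0,0,0,0,0,0,0]' --hand 3.5 --grip_force 25

```text
clock: 6.28
tool_pos: [0.4609, -0.0997, 0.1163]
eef_rot: [-0.0, 1.0, 0.0, 0.001]
contact_force: [0.2, 1.8, 6.5]
opening: 0.451
```

>>> carry_out --motion '[0,0,-1,0,0,0,0,0,-3,0,0,0,0,0,-4,0,0,0,0,0,0,0,0,0]'

```text
clock: 6.78
tool_pos: [0.4616, -0.1003, 0.1982]
eef_rot: [0.0, 1.0, -0.0, 0.003]
contact_force: [-0.7, 0.8, -0.5]
opening: 0.452
```

```bash
python3 go.py .4285 .274 .2 91.8; python3 wm.py scene heatsink_a
```

```text
t 6.78 pos [ 0.4616 -0.1003  0.1982] open 3.98 F [-0.7  0.8 -0.5] 
 shift now-axes cm [ 3.33 37.43 -0.21]  shift goal-axes cm [ 2.13 37.52 -0.18]  rotvec [-0.0006  0.0051 -0.0322]
heatsink_a p0.77 [420 266 449 293] ztop 0.022 n310 c [ 0.3512 -0.0594] sz [0.0393 0.0413] an 12.4
heatsink_a p0.74 [404 185 429 207] ztop 0.144 n169 c [ 0.4598 -0.1   ] sz [0.0344 0.0422] an 0.4
heatsink_a p0.60 [464 228 487 251] ztop 0.022 n209 c [ 0.3788 -0.2308] sz [0.0389 0.0387] an 2.7
heatsink_a p0.57 [375 209 404 229] ztop 0.061 n219 c [ 0.5111 -0.0998] sz [0.039  0.0387] an 88.8
heatsink_a p0.47 [191 310 204 322] ztop 0.045 n98 c [0.5297 0.3394] sz [0.0186 0.0221] an 0.0
```

>>> carry_out --motion '[0.4,4.7,0,0,0,0,0.4,4.7,0,0,0,0,0.4,4.7,0,0,0,0,0.4,4.7,0,0,0,0,0.4,4.7,0,0,0,0,0.4,4.7,0,0,0,0,0.4,4.7,0,0,0,0,0.4,4.5,0,0,0,-0.03]'

```text
clock: 7.88
tool_pos: [0.4275, 0.2754, 0.1944]
eef_rot: [-0.016, 1.0, -0.001, -0.001]
contact_force: [-0.2, -0.3, -1.0]
opening: 0.449
```

>>> carry_out --motion '[0,0,4,0,0,0,0,0,4,0,0,0,0,0,2,0,0,0,0,0,1,0,0,0,0,0,0,0,0,0]'

```text
clock: 8.5
tool_pos: [0.428, 0.2739, 0.0849]
eef_rot: [-0.015, 1.0, -0.001, -0.001]
contact_force: [-0.6, -0.1, -1.1]
opening: 0.454
```

```bash
python3 go.py .4285 .274 .0805 91.8
```

```text
t 8.5 pos [0.428  0.2739 0.0849] open 4.0 F [-0.6 -0.1 -1.1] 
 shift now-axes cm [-0.05  0.01  0.44]  shift goal-axes cm [-0.05  0.01  0.44]  rotvec [-0.0012 -0.0014 -0.0009]
```

>>> carry_out --motion '[0,0,0.3,0,0,0,0,0,0.1,0,0,0,0,0,0,0,0,0]'

```text
clock: 8.88
tool_pos: [0.4286, 0.2743, 0.0821]
eef_rot: [-0.015, 1.0, 0.0, 0.0]
contact_force: [-0.1, 0.4, -1.5]
opening: 0.449
```

>>> carry_out --motion '[0,0,0,0,0,0,0,0,0,0,0,0,0,0,0,0,0,0,0,0,-1,0,0,0,0,0,-4,0,0,0,0,0,-5,0,0,0,0,0,-3,0,0,0.04]' --hand 5.6

```text
clock: 9.75
tool_pos: [0.4288, 0.2743, 0.2145]
eef_rot: [0.005, 1.0, 0.001, 0.001]
contact_force: [0.2, -0.1, -0.1]
opening: 0.636
```

```bash
python3 wm.py scene heatsink_a; python3 wm.py wrist heatsink_a;  python3 go.py .5114 -.1027 .2 89.5
```

```text
heatsink_a p0.95 [378 209 403 229] ztop 0.061 n226 c [ 0.5115 -0.0998] sz [0.0402 0.0396] an 89.0
heatsink_a p0.89 [243 326 283 360] ztop 0.027 n495 c [0.4286 0.2732] sz [0.0391 0.0395] an 0.2
heatsink_a p0.80 [418 267 448 291] ztop 0.022 n317 c [ 0.3514 -0.0604] sz [0.0388 0.0424] an 9.2
heatsink_a p0.57 [464 230 487 250] ztop 0.022 n193 c [ 0.3784 -0.23  ] sz [0.0395 0.0382] an 90.0
heatsink_a p0.93 [293 198 344 250] ztop 0.026 n1358 c [0.4285 0.273 ] sz [0.0381 0.0387] an 0.3
t 9.95 pos [0.4285 0.2741 0.2122] open 5.57 F [-1.  -0.6 -0.7] 
 shift now-axes cm [ -8.64 -37.6    1.21]  shift goal-axes cm [ -8.62 -37.6    1.22]  rotvec [ 0.0006  0.001  -0.0007]
```

Placed well. Now the second heatsink, still at (0.511, -0.102).

>>> carry_out --motion '[-1.1,-4.7,0,0,0,0,-1.1,-4.7,0,0,0,0,-1.1,-4.7,0,0,0,0,-1.1,-4.7,0,0,0,0,-1.1,-4.7,0,0,0,0,-1.1,-4.7,0,0,0,0,-1.1,-4.7,0,0,0,0,-0.9,-4.7,0,0,0,0]'

```text
clock: 10.95
tool_pos: [0.5103, -0.1041, 0.2102]
eef_rot: [0.005, 1.0, 0.0, -0.001]
contact_force: [1.7, 0.1, 0.3]
opening: 0.636
```

>>> carry_out --motion '[0,0,4.5,0,0,0,0,0,3,0,0,0,0,0,1.5,0,0,0,0,0,0.6,0,0,0,0,0,0,0,0,0]'

```text
clock: 11.58
tool_pos: [0.5109, -0.1024, 0.1158]
eef_rot: [0.005, 1.0, 0.0, -0.0]
contact_force: [-0.1, 0.1, -0.3]
opening: 0.636
```

```bash
python3 go.py .5114 -.1025 .116 89.5;python3 wm.py scene heatsink_a
```

```text
t 11.57 pos [ 0.5109 -0.1024  0.1158] open 5.61 F [-0.1  0.1 -0.3] 
 shift now-axes cm [-0.05 -0.01 -0.02]  shift goal-axes cm [-0.05 -0.01 -0.02]  rotvec [ 0.     -0.     -0.0005]
heatsink_a p0.97 [247 326 280 359] ztop 0.027 n461 c [0.4287 0.2738] sz [0.0392 0.0386] an 0.8
heatsink_a p0.90 [462 229 486 252] ztop 0.022 n218 c [ 0.3787 -0.2313] sz [0.039  0.0404] an 0.7
heatsink_a p0.65 [419 263 447 294] ztop 0.022 n311 c [ 0.3515 -0.0597] sz [0.0391 0.0412] an 11.0
heatsink_a p0.56 [385 209 402 229] ztop 0.062 n169 c [ 0.5108 -0.1006] sz [0.0407 0.0388] an 87.5
```

>>> carry_out --motion '[0,0,0,0,0,0,0,0,0,0,0,0,0,0,0,0,0,0,0,0,0,0,0,0,0,0,-1,0,0,0,0,0,-3,0,0,0,0,0,-4,0,0,0]' --hand 3.5

```text
clock: 12.55
tool_pos: [0.51, -0.1027, 0.1962]
eef_rot: [0.005, 1.0, 0.0, -0.001]
contact_force: [1.0, 0.1, -1.3]
opening: 0.45
```

>>> carry_out --motion '[2,4.7,0,0,0,0,2,4.7,0,0,0,0,2,4.7,0,0,0,0,2,4.7,0,0,0,0,2,4.7,0,0,0,0,2,4.7,0,0,0,0,2,4.6,0,0,0,0,2,4.6,0,0,0,-0.035]'

```text
clock: 13.55
tool_pos: [0.3537, 0.2744, 0.1961]
eef_rot: [-0.013, 1.0, 0.0, 0.0]
contact_force: [-0.1, 0.4, -0.6]
opening: 0.449
```

>>> carry_out --motion '[0,0,3,0,0,0,0,0,3,0,0,0,0,0,3,0,0,0,0,0,1.5,0,0,0,0,0,0,0,0,0]'

```text
clock: 14.18
tool_pos: [0.3573, 0.2751, 0.0928]
eef_rot: [-0.013, 1.0, -0.002, -0.003]
contact_force: [-0.8, -1.0, -0.1]
opening: 0.452
```

```bash
python3 go.py .3485 .2715 .0805 91.8; python3 wm.py scene heatsink_a
```

```text
t 14.18 pos [0.3573 0.2751 0.0928] open 3.98 F [-0.8 -1.  -0.1] 
 shift now-axes cm [ 0.88 -0.33  1.24]  shift goal-axes cm [ 0.89 -0.33  1.23]  rotvec [-0.0037 -0.0055 -0.0052]
heatsink_a p0.86 [418 265 447 292] ztop 0.022 n304 c [ 0.3515 -0.0601] sz [0.0395 0.0407] an 10.6
heatsink_a p0.69 [467 229 484 252] ztop 0.022 n213 c [ 0.3787 -0.2313] sz [0.0383 0.0399] an 1.3
heatsink_a p0.65 [281 350 305 384] ztop 0.039 n411 c [0.3564 0.2742] sz [0.0374 0.0399] an 1.1
heatsink_a p0.42 [242 229 244 251] ztop 0.035 n34 c [0.675  0.1653] sz [0.0083 0.0265] an 66.2
heatsink_a p0.36 [264 333 274 336] ztop 0.027 n18 c [0.4295 0.2592] sz [0.0096 0.006 ] an 40.0
```

>>> carry_out --motion '[0.6,-0.3,0.4,0,0,0,0,0,0.5,0,0,0,0,0,0.3,0,0,0,0,0,0,0,0,0]'

```text
clock: 14.78
tool_pos: [0.3541, 0.2734, 0.0854]
eef_rot: [-0.013, 1.0, -0.003, -0.003]
contact_force: [-0.5, -1.4, -0.9]
opening: 0.452
```

```bash
python3 go.py .352 .2715 .081 91.8
```

```text
t 14.78 pos [0.3541 0.2734 0.0854] open 3.99 F [-0.5 -1.4 -0.9] 
 shift now-axes cm [ 0.22 -0.18  0.45]  shift goal-axes cm [ 0.22 -0.19  0.44]  rotvec [-0.0058 -0.0069 -0.006 ]
```

>>> carry_out --motion '[0,0,0.3,0,0,0,0,0,0.1,0,0,0,0,0,0,0,0,0,0,0,0,0,0,0]'

```text
clock: 15.28
tool_pos: [0.354, 0.2734, 0.0811]
eef_rot: [-0.013, 1.0, -0.003, -0.004]
contact_force: [-0.3, -0.3, -0.5]
opening: 0.45
```

```bash
python3 go.py .352 .2715 .081 91.8
```

```text
t 15.28 pos [0.354  0.2734 0.0811] open 3.97 F [-0.3 -0.3 -0.5] 
 shift now-axes cm [ 0.2  -0.19  0.01]  shift goal-axes cm [ 0.21 -0.19  0.01]  rotvec [-0.006  -0.0073 -0.0063]
```

>>> carry_out --motion '[0,0,0.1,0,0,0,0,0,0,0,0,0,0,0,0,0,0,0,0,0,0,0,0,0,0,0,-1,0,0,0,0,0,-4,0,0,0,0,0,-5,0,0,0]' --hand 5.6

```text
clock: 16.15
tool_pos: [0.354, 0.2734, 0.1804]
eef_rot: [-0.013, 1.0, -0.004, -0.005]
contact_force: [1.2, 0.6, -0.4]
opening: 0.634
```

>>> carry_out --motion '[-3,1.6,-2.4,0,0,0,-3,1.6,-2.4,0,0,0,-3,1.6,-1,0,0,0.03,-3,1.6,0,0,0,0,-3,1.6,0,0,0,0,0,0,0,0,0,0,0,0,0,0,0,0]' --hand 7.4

```text
clock: 17.02
tool_pos: [0.5029, 0.3558, 0.2356]
eef_rot: [0.002, 1.0, -0.004, -0.005]
contact_force: [0.1, 0.1, 0.1]
opening: 0.84
```

```bash
python3 wm.py scene heatsink_a
python3 - <<'E'
from wm import *
s=shot("wrist");save(s,"w3");measure(s,["extractor","trigger","button_top"],.3)
C=cloud(s).reshape(-1,3);F=s["frame"].reshape(-1,3).astype(int);ok=~np.isnan(C[:,0]);C=C[ok];F=F[ok]
g=(C[:,2]>.074)&(C[:,2]<.086)&(C[:,0]>.45)&(C[:,0]<.6)&(C[:,1]>.3)&(C[:,1]<.43)
org=g&(F[:,0]-F[:,2]>90); gr=g&(abs(F[:,0]-F[:,2])<40)
for n,m in(("orange",org),("grip",gr)):
    print(n,m.sum(),np.percentile(C[m],[1,5,50,95,99],axis=0).round(4).tolist())
    print(cv2.minAreaRect(C[m][:,:2].astype(np.float32)))
E
python3 go.py .5305 .3735 .2 90
```

```text
heatsink_a p0.96 [463 230 489 254] ztop 0.022 n215 c [ 0.3785 -0.2312] sz [0.0384 0.0406] an 0.4
heatsink_a p0.94 [246 326 282 360] ztop 0.027 n496 c [0.429  0.2732] sz [0.0398 0.0399] an 1.0
heatsink_a p0.69 [273 355 307 391] ztop 0.027 n575 c [0.3538 0.272 ] sz [0.0392 0.0393] an 0.1
heatsink_a p0.61 [418 266 449 294] ztop 0.022 n307 c [ 0.3515 -0.0598] sz [0.0395 0.0401] an 10.4
heatsink_a p0.50 [177 294 194 318] ztop 0.081 n126 c [0.53   0.3542] sz [0.0229 0.018 ] an 1.1
extractor p0.63 [230 198 394 350] ztop 0.080 n4746 c [0.5282 0.3693] sz [0.0491 0.0752] an 90.0
trigger p0.92 [311 247 333 293] ztop 0.081 n733 c [0.5306 0.3542] sz [0.019  0.0231] an 89.2
button_top p0.87 [294 245 321 272] ztop 0.045 n378 c [0.5301 0.3407] sz [0.022  0.0192] an 88.8
orange 668 [[0.5204, 0.3446, 0.0775], [0.5212, 0.3455, 0.0784], [0.5306, 0.3545, 0.0802], [0.5406, 0.3628, 0.0813], [0.542, 0.3635, 0.0816]]
((0.5312576293945312, 0.35411015152931213), (0.018930701538920403, 0.022724155336618423), 89.22847747802734)
grip 4117 [[0.4908, 0.3585, 0.0744], [0.4932, 0.3612, 0.076], [0.5232, 0.3765, 0.0798], [0.5605, 0.3916, 0.0812], [0.5651, 0.3936, 0.0816]]
((0.5283712148666382, 0.37598472833633423), (0.03631212189793587, 0.07729596644639969), 87.86988067626953)
t 17.32 pos [0.5035 0.3562 0.2362] open 7.42 F [-0.1 -0.  -0.4] 
 shift now-axes cm [-2.72  1.77  3.59]  shift goal-axes cm [-2.7   1.73  3.62]  rotvec [-0.0069 -0.0077 -0.0041]
```

View pics/w3.png

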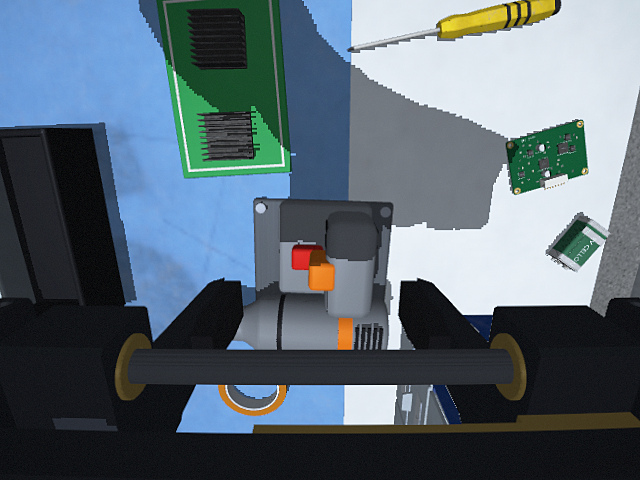

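Run:
```python
from wm import *
X=np.load("both.npy")
w=shot("wrist");C=cloud(w).reshape(-1,3);C=C[~np.isnan(C[:,0])]
for P in(X[:,:3],C):
  for y in np.arange(.40,.52,.01):
    m=(P[:,1]>y)&(P[:,1]<y+.01)&(P[:,2]>.09)&(P[:,2]<.22)&(P[:,0]>.54)&(P[:,0]<.8)
    print(round(y,2),m.sum(),np.percentile(P[m,0],[1,5,20]).round(3) if m.sum()>3 else '',end=' | ')
  print()
```

```text
0.4 0  | 0.41 1  | 0.42 79 [0.631 0.653 0.658] | 0.43 1883 [0.611 0.616 0.644] | 0.44 1412 [0.609 0.609 0.611] | 0.45 1031 [0.608 0.609 0.61 ] | 0.46 1029 [0.608 0.609 0.61 ] | 0.47 1062 [0.608 0.609 0.61 ] | 0.48 1058 [0.608 0.609 0.61 ] | 0.49 1098 [0.608 0.609 0.61 ] | 0.5 1113 [0.608 0.609 0.61 ] | 0.51 1138 [0.608 0.609 0.61 ] | 
0.4 0  | 0.41 0  | 0.42 0  | 0.43 793 [0.609 0.61  0.615] | 0.44 458 [0.608 0.609 0.609] | 0.45 8 [0.64  0.641 0.642] | 0.46 0  | 0.47 0  | 0.48 0  | 0.49 0  | 0.5 0  | 0.51 0  |
```

>>> carry_out --motion '[-1.4,0.9,1.8,-0.006,-0.007,-0.004,-1.3,0.95,1.8,0,0,0,0,0,3,0,0,0,0,0,2,0,0,0,0,0,0,0,0,0]'

```text
clock: 18.0
tool_pos: [0.5301, 0.3738, 0.1484]
eef_rot: [0.0, 1.0, -0.001, -0.001]
contact_force: [-0.2, -0.3, 0.1]
opening: 0.842
```

```bash
python3 go.py .5305 .375 .117 90
```

```text
t 18.0 pos [0.5301 0.3738 0.1484] open 7.41 F [-0.2 -0.3  0.1] 
 shift now-axes cm [-0.05  0.13  3.14]  shift goal-axes cm [-0.04  0.12  3.14]  rotvec [-0.0029 -0.003  -0.0003]
```

Descend to just above the button, then squeeze.

>>> carry_out --motion '[0,0.1,1.5,0,0,0,0,0,1.2,0,0,0,0,0,0.4,0,0,0,0,0,0,0,0,0]'

```text
clock: 18.5
tool_pos: [0.5308, 0.3756, 0.1186]
eef_rot: [0.0, 1.0, -0.0, -0.0]
contact_force: [-0.3, 0.2, -0.1]
opening: 0.836
```

>>> carry_out --motion '[0,0,0,0,0,0,0,0,0,0,0,0,0,0,0,0,0,0,0,0,0,0,0,0,0,0,0,0,0,0,0,0,0,0,0,0]' --hand 3.5 --grip_force 30

```text
clock: 19.25
tool_pos: [0.5313, 0.377, 0.1192]
eef_rot: [0.0, 1.0, 0.001, 0.0]
contact_force: [2.7, 4.7, -2.1]
opening: 0.437
```

>>> carry_out --motion '[0,0,0.5,0,0,0,0,0,0.5,0,0,0,0,0,0.4,0,0,0,0,0,0.2,0,0,0,0,0,0,0,0,0]' --grip_force 20

```text
clock: 19.88
tool_pos: [0.5328, 0.3768, 0.1081]
eef_rot: [0.001, 1.0, 0.001, 0.003]
contact_force: [-1.1, -4.4, 28.2]
opening: 0.436
```

```bash
python3 go.py .5305 .375 .0985 90
```

```text
t 19.88 pos [0.5328 0.3768 0.1081] open 3.84 F [-1.1 -4.4 28.2] 
 shift now-axes cm [ 0.23 -0.19  0.96]  shift goal-axes cm [ 0.23 -0.18  0.96]  rotvec [ 0.0022  0.0052 -0.0023]
```

>>> carry_out --motion '[0,0,0,0,0,0,0,0,0.2,0,0,0,0,0,0.2,0,0,0,0,0,0.2,0,0,0,0,0,0,0,0,0]' --grip_force 14

```text
clock: 20.5
tool_pos: [0.5327, 0.3768, 0.1013]
eef_rot: [0.001, 1.0, 0.001, 0.002]
contact_force: [0.0, -2.3, 24.5]
opening: 0.443
```

```bash
python3 go.py .5305 .375 .0985 90
```

```text
t 20.5 pos [0.5327 0.3768 0.1013] open 3.9 F [ 0.  -2.3 24.5] 
 shift now-axes cm [ 0.22 -0.18  0.28]  shift goal-axes cm [ 0.22 -0.18  0.28]  rotvec [ 0.0021  0.0048 -0.0019]
```

>>> carry_out --motion '[0,0,0.2,0,0,0,0,0,0.2,0,0,0,0,0,0,0,0,0,0,0,0,0,0,0]'

```text
clock: 21.0
tool_pos: [0.5329, 0.377, 0.0996]
eef_rot: [0.001, 1.0, 0.001, 0.003]
contact_force: [-2.9, -5.3, 37.8]
opening: 0.438
```

```bash
python3 go.py .5305 .375 .0985 90
```

```text
t 21.0 pos [0.5329 0.377  0.0996] open 3.86 F [-2.9 -5.3 37.8] 
 shift now-axes cm [ 0.24 -0.2   0.11]  shift goal-axes cm [ 0.24 -0.2   0.11]  rotvec [ 0.0017  0.0061 -0.0021]
```

>>> carry_out --motion '[0,0,0,0,0,0,0,0,0,0,0,0,0,0,0,0,0,0,0,0,0,0,0,0]' --hand 5

```text
clock: 21.5
tool_pos: [0.5327, 0.3812, 0.0996]
eef_rot: [-0.0, 1.0, 0.005, 0.004]
contact_force: [-0.3, 2.0, 29.5]
opening: 0.567
```

```bash
python3 go.py .5305 .375 .0985 90
```

```text
t 21.5 pos [0.5327 0.3812 0.0996] open 4.99 F [-0.3  2.  29.5] 
 shift now-axes cm [ 0.22 -0.62  0.1 ]  shift goal-axes cm [ 0.22 -0.62  0.11]  rotvec [0.0106 0.0071 0.0004]
```

>>> carry_out --motion '[0,0,0,0,0,0,0,0,0,0,0,0,0,0,0,0,0,0,0,0,0,0,0,0]' --hand 6.6

```text
clock: 22.0
tool_pos: [0.5325, 0.3875, 0.1003]
eef_rot: [-0.001, 1.0, 0.012, 0.004]
contact_force: [1.9, 13.9, 21.8]
opening: 0.746
```

```bash
python3 go.py .5305 .375 .0985 90
```

```text
t 22.0 pos [0.5325 0.3875 0.1003] open 6.58 F [ 1.9 13.9 21.8] 
 shift now-axes cm [ 0.2  -1.25  0.15]  shift goal-axes cm [ 0.2  -1.25  0.18]  rotvec [0.0239 0.0085 0.003 ]
```

>>> carry_out --motion '[0,0,-0.2,0,0,0,0,0,0,0,0,0]'

```text
clock: 22.25
tool_pos: [0.5323, 0.3874, 0.1008]
eef_rot: [-0.002, 1.0, 0.012, 0.004]
contact_force: [3.0, 15.5, 12.4]
opening: 0.75
```

>>> carry_out --motion '[0,0,-0.15,0,0,0,0,0,0,0,0,0]'

```text
clock: 22.5
tool_pos: [0.5322, 0.3874, 0.1012]
eef_rot: [-0.002, 1.0, 0.012, 0.003]
contact_force: [4.2, 17.2, 5.2]
opening: 0.748
```

Run:
```python
from h import *
a=shot("side");b=shot("wrist");c=shot("scene")
f=cv2.resize(b["frame"][190:360,200:440],(480,340),interpolation=2);g=cv2.resize(a["frame"][140:220,255:355],(320,256),interpolation=2);k=cv2.resize(c["frame"][230:380,100:260],(320,300),interpolation=2)
o=np.zeros((600,800,3),np.uint8);o[:340,:480]=f;o[:256,480:]=g;o[256:556,480:]=k
cv2.imwrite("pics/x1.png",o[...,::-1])
```

```text
(no output)
```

View pics/x1.png

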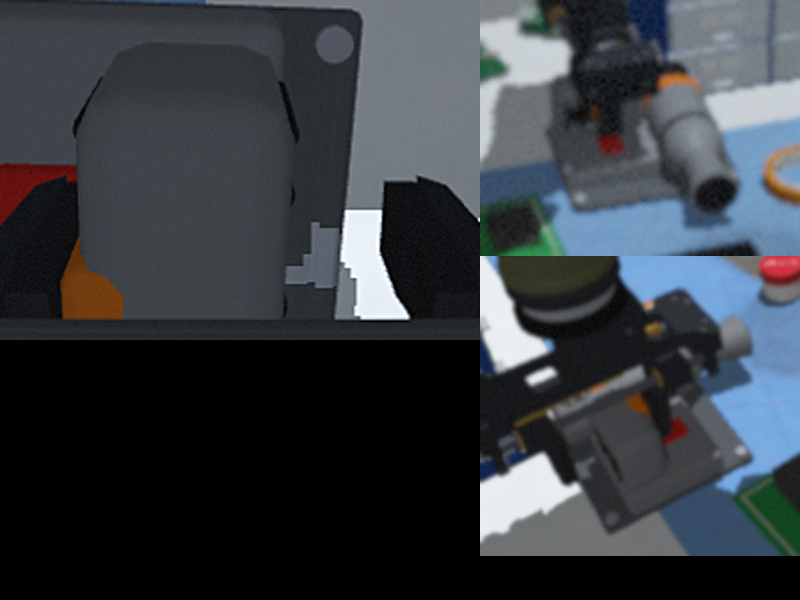

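The view shows the front fingertip still against the trigger, with the button under it. I'll ease upward gently so the finger slides free.

>>> carry_out --motion '[0,0,-0.15,0,0,0,0,0,0,0,0,0]'

```text
clock: 22.9
tool_pos: [0.5319, 0.3868, 0.1019]
eef_rot: [-0.002, 1.0, 0.012, 0.003]
contact_force: [3.8, 16.1, 2.3]
opening: 0.752
```

>>> carry_out --motion '[0,0,-0.15,0,0,0,0,0,0,0,0,0]'

```text
clock: 23.15
tool_pos: [0.5316, 0.386, 0.1029]
eef_rot: [-0.002, 1.0, 0.011, 0.002]
contact_force: [3.8, 15.4, 1.1]
opening: 0.743
```

>>> carry_out --motion '[0,0,-0.2,0,0,0,0,0,0,0,0,0]'

```text
clock: 23.4
tool_pos: [0.5313, 0.3855, 0.1045]
eef_rot: [-0.002, 1.0, 0.01, 0.002]
contact_force: [3.5, 15.1, -1.0]
opening: 0.747
```

>>> carry_out --motion '[0,0,-0.2,0,0,0,0,0,0,0,0,0]'

```text
clock: 23.65
tool_pos: [0.5306, 0.3783, 0.1049]
eef_rot: [-0.0, 1.0, 0.002, 0.0]
contact_force: [0.7, 4.5, 6.6]
opening: 0.752
```

>>> carry_out --motion '[0,0,-0.3,0,0,0,0,0,0,0,0,0]'

```text
clock: 23.9
tool_pos: [0.5306, 0.374, 0.1058]
eef_rot: [0.001, 1.0, -0.002, -0.001]
contact_force: [-0.5, 0.1, 0.3]
opening: 0.749
```

>>> carry_out --motion '[0,0,-2,0,0,0,0,0,-4,0,0,0,3,0,-4,0,0,0,0,0,0,0,0,0]' --hand 7.4

```text
clock: 24.4
tool_pos: [0.4996, 0.3778, 0.2108]
eef_rot: [-0.001, 1.0, 0.002, 0.001]
contact_force: [1.1, -0.1, 1.0]
opening: 0.841
```

```bash
cat > ext.py <<'E'
from wm import *
import sys
s=shot("wrist")
if len(sys.argv)>1: save(s,sys.argv[1],(240,180,440,330),4)
measure(s,["trigger","button_top"],.3)
C=cloud(s).reshape(-1,3);F=s["frame"].reshape(-1,3).astype(int);ok=~np.isnan(C[:,0]);C=C[ok];F=F[ok]
g=(C[:,2]>.02)&(C[:,2]<.09)&(C[:,0]>.5)&(C[:,0]<.56)&(C[:,1]>.3)&(C[:,1]<.40)
red=g&(F[:,0]>90)&(F[:,1]<.28*F[:,0]); org=g&(C[:,2]>.07)&(F[:,0]-F[:,2]>80)&(F[:,1]>.3*F[:,0])
for n,m in(("red",red),("orange",org)): print(n,m.sum(),np.percentile(C[m],[2,25,50,75,98],axis=0).round(4).tolist())
E
python3 ext.py x2
```

```text
trigger p0.95 [282 262 306 311] ztop 0.081 n740 c [0.5308 0.3586] sz [0.0176 0.0231] an 89.5
button_top p0.83 [260 255 293 281] ztop 0.036 n578 c [0.5312 0.3403] sz [0.0206 0.0251] an 0.2
red 551 [[0.5212, 0.3292, 0.0333], [0.5243, 0.3341, 0.0348], [0.5286, 0.3391, 0.0353], [0.5336, 0.3441, 0.0358], [0.5394, 0.3521, 0.0367]]
orange 715 [[0.52, 0.35, 0.0762], [0.5251, 0.3543, 0.0796], [0.5305, 0.3579, 0.0802], [0.5358, 0.362, 0.0806], [0.5415, 0.3667, 0.0815]]
```

View pics/x2.png

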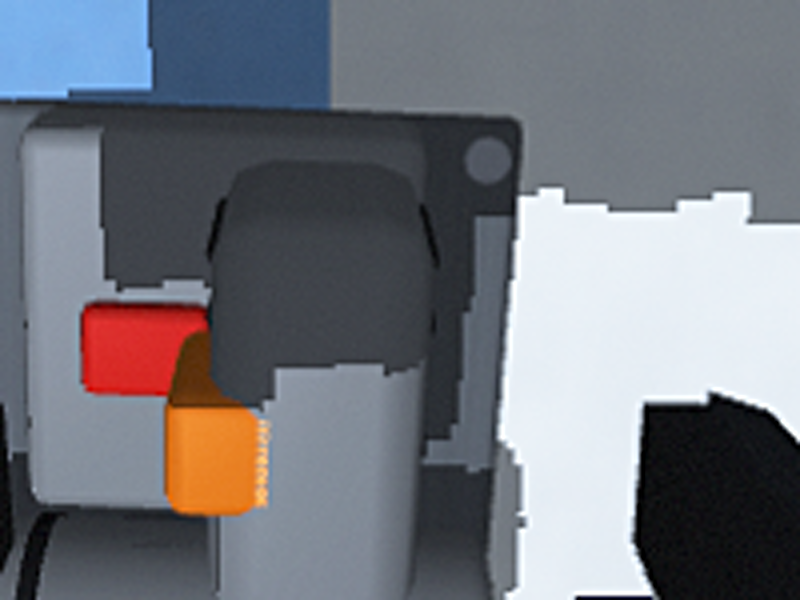

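It is locked on: the red button's top is down at z = 0.0355 (crop ~(145,350)) and the trigger face is eased back to y ≈ 0.349. Now to the scraper.

>>> carry_out --motion '[-0.4,-5.8,-0.8,0,0,0,-0.4,-5.8,-0.8,0,0,0,-0.4,-5.8,-0.8,0,0,0,-0.4,-5.8,-0.8,0,0,0,-0.4,-5.8,-0.8,0,0,0,-0.4,-5.8,-0.8,0,0,0,-0.4,-5.8,-0.8,0,0,0,-0.4,-5.8,-0.8,0,0,0]' --hand 5

```text
clock: 25.55
tool_pos: [0.5324, -0.0913, 0.2697]
eef_rot: [0.001, 1.0, -0.0, -0.001]
contact_force: [1.0, 0.9, 0.1]
opening: 0.568
```

>>> carry_out --motion '[0,-5,0,0,0,0,0,0,0,0,0,0,0,0,0,0,0,0]'

```text
clock: 25.92
tool_pos: [0.5323, -0.1382, 0.2698]
eef_rot: [0.001, 1.0, 0.0, -0.001]
contact_force: [-0.2, 1.1, 0.1]
opening: 0.568
```

```bash
python3 - <<'E'
from wm import *
s=shot("wrist");save(s,"w4");measure(s,["scraper","scraper_pad","heatsink_a","chip_1"],.3)
C=cloud(s).reshape(-1,3);F=s["frame"].reshape(-1,3).astype(int);ok=~np.isnan(C[:,0]);C=C[ok];F=F[ok]
y=(F[:,0]>120)&(F[:,1]>.6*F[:,0])&(F[:,2]<.5*F[:,0])&(C[:,1]<-.18)&(C[:,2]>.05)&(C[:,0]<.7)&(C[:,1]>-.32)
print(y.sum(),cv2.minAreaRect(C[y][:,:2].astype(np.float32)),np.median(C[y],0))
E
python3 go.py .573 -.245 .2 90
```

```text
scraper p0.61 [149 219 202 304] ztop 0.061 n1559 c [ 0.5864 -0.2877] sz [0.0237 0.0619] an 82.4
scraper p0.52 [555 304 601 345] ztop 0.036 n597 c [0.6594 0.1495] sz [0.0416 0.0253] an 51.8
scraper_pad p0.67 [176 195 255 311] ztop 0.005 n5286 c [ 0.5857 -0.2483] sz [0.0765 0.1274] an 90.0
heatsink_a p0.64 [383   1 436  39] ztop 0.022 n902 c [ 0.3601 -0.0601] sz [0.0251 0.0395] an 5.4
heatsink_a p0.56 [188  16 244  70] ztop 0.023 n1327 c [ 0.38   -0.2324] sz [0.0383 0.0397] an 0.4
chip_1 p0.76 [486 244 507 259] ztop 0.048 n168 c [0.5651 0.0267] sz [0.0146 0.0124] an 71.1
chip_1 p0.74 [484 200 502 214] ztop 0.048 n152 c [0.5227 0.0175] sz [0.0135 0.0118] an 46.3
chip_1 p0.68 [463 116 477 126] ztop 0.048 n156 c [ 0.4474 -0.0136] sz [0.0117 0.0124] an 65.3
chip_1 p0.54 [439 250 452 264] ztop 0.048 n135 c [ 0.5688 -0.0188] sz [0.0136 0.0118] an 46.3
1412 ((0.5859320163726807, -0.2877289950847626), (0.02234778180718422, 0.060370538383722305), 82.92731475830078) [ 0.58412955 -0.28678699  0.06035357]
t 26.18 pos [ 0.5327 -0.1369  0.2706] open 4.99 F [ 0.5 -0.5 -0.2] 
 shift now-axes cm [ -4.02 -10.82   7.06]  shift goal-axes cm [ -4.03 -10.81   7.06]  rotvec [-0.0001 -0.0008  0.0018]
```

View pics/w4.png

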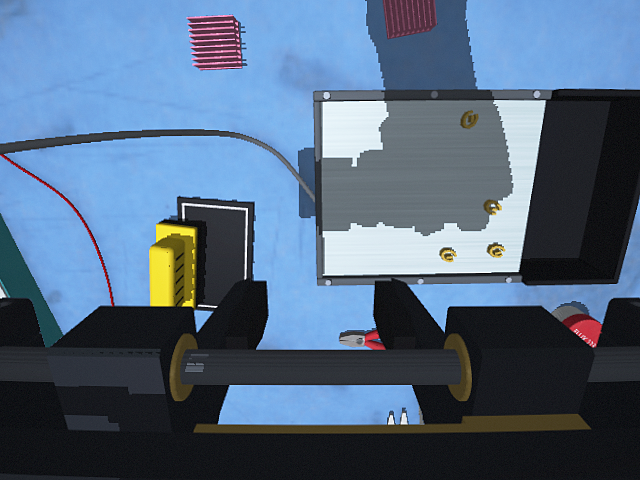

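Run:
```python
from wm import *
s=shot("wrist");C=cloud(s);P=C.reshape(-1,3);F=s["frame"].reshape(-1,3).astype(int);ok=~np.isnan(P[:,0]);P=P[ok];F=F[ok]
print("tall near scraper:")
m=(P[:,2]>.07)&(P[:,2]<.45)&(P[:,1]<-.18)&(P[:,0]>.35)&(P[:,0]<.75)
for y in np.arange(-.46,-.2,.02):
    k=m&(P[:,1]>y)&(P[:,1]<=y+.02)
    if k.sum()>3: print(round(y,2),k.sum(),P[k].min(0).round(3),P[k].max(0).round(3))
X=np.load("both.npy")[:,:3]
k=(X[:,2]>.07)&(X[:,1]<-.2)&(X[:,1]>-.45)&(X[:,0]>.4)&(X[:,0]<.68)
for y in np.arange(-.46,-.2,.03):
    j=k&(X[:,1]>y)&(X[:,1]<=y+.03)
    if j.sum()>3:print("fix",round(y,2),j.sum(),np.percentile(X[j],[5,95],axis=0).round(3).tolist())
yl=(F[:,0]>120)&(F[:,1]>.6*F[:,0])&(F[:,2]<.5*F[:,0])&(P[:,1]<-.2)&(P[:,2]>.056)&(P[:,0]<.7)&(P[:,1]>-.32)
q=P[yl];print(len(q),q.min(0),q.max(0));A=np.c_[q[:,:2]-q[:,:2].mean(0),np.ones(len(q))];print("plane",np.linalg.lstsq(A,q[:,2],rcond=None)[0])
a=shot("side");measure(a,["scraper"],.3);b=shot("scene");measure(b,["scraper","scraper_pad"],.3)
f=cv2.resize(a["frame"][310:400,340:440],(400,360),interpolation=2);g=cv2.resize(b["frame"][160:230,370:450],(400,350),interpolation=2)
o=np.zeros((360,800,3),np.uint8);o[:,:400]=f;o[:350,400:]=g;cv2.imwrite("pics/x3.png",o[...,::-1])
```

```text
tall near scraper:
-0.32 30 [ 0.46  -0.302  0.172] [ 0.465 -0.3    0.18 ]
-0.3 808 [ 0.456 -0.3    0.14 ] [ 0.465 -0.28   0.18 ]
-0.28 536 [ 0.455 -0.28   0.099] [ 0.461 -0.26   0.146]
-0.26 269 [ 0.454 -0.26   0.07 ] [ 0.459 -0.244  0.105]
-0.24 62 [ 0.497 -0.223  0.273] [ 0.499 -0.22   0.277]
-0.22 6381 [ 0.497 -0.22   0.27 ] [ 0.544 -0.2    0.291]
fix -0.46 64 [[0.489, -0.449, 0.38], [0.495, -0.432, 0.389]]
fix -0.43 127 [[0.484, -0.428, 0.344], [0.491, -0.401, 0.379]]
fix -0.4 136 [[0.477, -0.398, 0.297], [0.484, -0.372, 0.344]]
fix -0.37 128 [[0.47, -0.368, 0.249], [0.478, -0.343, 0.296]]
fix -0.34 116 [[0.463, -0.339, 0.196], [0.472, -0.312, 0.246]]
fix -0.31 113 [[0.457, -0.309, 0.144], [0.464, -0.282, 0.192]]
fix -0.28 112 [[0.454, -0.278, 0.082], [0.459, -0.252, 0.137]]
fix -0.25 17 [[0.454, -0.249, 0.071], [0.458, -0.243, 0.082]]
1430 [ 0.55538113 -0.30168551  0.05612914] [ 0.61751783 -0.27384871  0.0628169 ]
plane [ 0.00431716 -0.04416638  0.06018312]
scraper p0.95 [380 344 412 373] ztop 0.060 n232 c [ 0.5807 -0.2883] sz [0.024  0.0452] an 87.5
scraper p0.94 [400 164 438 201] ztop 0.059 n149 c [ 0.5891 -0.2832] sz [0.0195 0.0663] an 83.6
scraper_pad p0.65 [244 326 279 361] ztop 0.027 n495 c [0.4288 0.2731] sz [0.0401 0.0396] an 89.8
scraper_pad p0.57 [380 186 436 217] ztop 0.005 n743 c [ 0.5873 -0.2479] sz [0.0774 0.1305] an 87.9
```

View pics/x3.png

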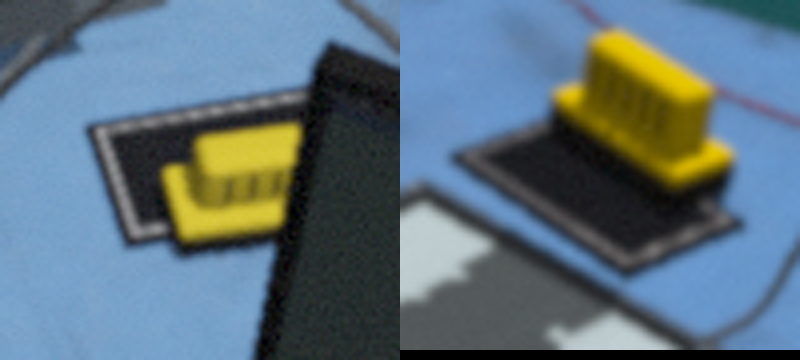

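The scraper was knocked. It now stands at about (0.591, -0.287) on the pad's far -y edge, turned about -7°. I'll grasp it there.

```bash
python3 go.py .591 -.287 .16 83
```

```text
t 26.48 pos [ 0.5326 -0.1381  0.2707] open 5.04 F [ 0.3  0.1 -0.1] 
 shift now-axes cm [ -5.85 -14.88  11.07]  shift goal-axes cm [ -7.61 -14.07  11.07]  rotvec [-0.0006 -0.0005  0.1218]
```

>>> carry_out --motion '[-2,-5,0,0,0,0,-2,-5,0,0,0,0,-1.8,-4.9,3,0,0,0.12,0,0,4,0,0,0,0,0,3,0,0,0,0,0,0,0,0,0]'

```text
clock: 27.22
tool_pos: [0.5888, -0.2872, 0.1683]
eef_rot: [0.06, 0.998, 0.0, -0.003]
contact_force: [0.2, 0.1, 0.6]
opening: 0.566
```

```bash
python3 - <<'E'
from wm import *
s=shot("wrist");measure(s,["scraper"],.3)
C=cloud(s).reshape(-1,3);F=s["frame"].reshape(-1,3).astype(int);ok=~np.isnan(C[:,0]);C=C[ok];F=F[ok]
yl=(F[:,0]>100)&(F[:,1]>.6*F[:,0])&(F[:,2]<.5*F[:,0])&(C[:,1]<-.2)&(C[:,2]>.052)&(C[:,2]<.07)&(C[:,0]<.7)&(C[:,1]>-.34)
q=C[yl]; print(len(q),cv2.minAreaRect(q[:,:2].astype(np.float32)),np.median(q,0),q.min(0))
E
python3 go.py .591 -.287 .094 83
```

```text
scraper p0.56 [292 180 353 319] ztop 0.061 n4244 c [ 0.5918 -0.2888] sz [0.0236 0.0725] an 82.2
4367 ((0.592151403427124, -0.28861725330352783), (0.024236176162958145, 0.07327941060066223), 82.19268798828125) [ 0.58792928 -0.28856199  0.06006498] [ 0.55502601 -0.3050249   0.05200154]
t 27.32 pos [ 0.591  -0.2872  0.1716] open 5.01 F [0.5 0.3 0. ] 
 shift now-axes cm [0.   0.02 7.76]  shift goal-axes cm [0.   0.02 7.76]  rotvec [-0.0004  0.0006  0.0017]
```

>>> carry_out --motion '[-0.1,-0.15,3,0,0,0.01,0,0,2.5,0,0,0,0,0,1.7,0,0,0,0,0,0.5,0,0,0,0,0,0,0,0,0]'

```text
clock: 27.95
tool_pos: [0.5914, -0.2889, 0.0938]
eef_rot: [0.065, 0.998, -0.0, -0.0]
contact_force: [0.0, -0.5, -0.1]
opening: 0.57
```

>>> carry_out --motion '[0,0,0,0,0,0,0,0,0,0,0,0,0,0,0,0,0,0,0,0,0,0,0,0,0,0,0,0,0,0]' --hand 1.8 --grip_force 35

```text
clock: 28.58
tool_pos: [0.5914, -0.2891, 0.0941]
eef_rot: [0.065, 0.998, -0.0, 0.0]
contact_force: [-0.5, 0.5, 3.7]
opening: 0.267
```

```bash
python3 go.py .594 -.287 .094 83
```

```text
t 28.57 pos [ 0.5914 -0.2891  0.0941] open 2.35 F [-0.5  0.5  3.7] 
 shift now-axes cm [-0.23  0.24  0.01]  shift goal-axes cm [-0.23  0.24  0.01]  rotvec [-0.0008  0.0001 -0.0085]
```

>>> carry_out --motion '[0,0,-1,0,0,0,0,0,-4,0,0,0,0,0,-5,0,0,0,0,0,-2,0,0,-0.13,0,0,0,0,0,0]'

```text
clock: 29.2
tool_pos: [0.5918, -0.2892, 0.2154]
eef_rot: [0.001, 1.0, -0.001, 0.001]
contact_force: [-0.7, 0.1, -2.7]
opening: 0.271
```

```bash
python3 go.py .5405 -.085 .15 90.5; python3 wm.py scene scraper
```

```text
t 29.2 pos [ 0.5918 -0.2892  0.2154] open 2.38 F [-0.7  0.1 -2.7] 
 shift now-axes cm [ 5.2  20.41  6.5 ]  shift goal-axes cm [ 4.95 20.46  6.54]  rotvec [-0.0013  0.0023 -0.0111]
scraper p0.95 [402 124 447 156] ztop 0.176 n85 c [ 0.5889 -0.2829] sz [0.0698 0.0198] an 7.4
```

>>> carry_out --motion '[1,4.1,0,0,0,0,1,4.1,0,0,0,0,1,4.1,0,0,0,0,1.1,4.1,0,0,0,0,1,4,0,0,0,-0.01,0,0,4,0,0,0,0,0,0,0,0,0]'

```text
clock: 30.18
tool_pos: [0.5378, -0.0852, 0.1706]
eef_rot: [-0.005, 1.0, -0.001, -0.004]
contact_force: [0.0, -0.5, -1.7]
opening: 0.272
```

```bash
python3 - <<'E'
from wm import *
s=shot("wrist");b=shot("scene");a=shot("side")
C=cloud(s);P=C.reshape(-1,3);F=s["frame"].reshape(-1,3).astype(int);ok=~np.isnan(P[:,0]);P=P[ok];F=F[ok]
yl=(F[:,0]>100)&(F[:,1]>.6*F[:,0])&(F[:,2]<.5*F[:,0])&(P[:,2]>.08)&(P[:,0]>.45)
q=P[yl]; print(len(q)); 
for lo in np.arange(.08,.2,.01):
    k=(q[:,2]>lo)&(q[:,2]<lo+.01)
    if k.sum()>20: print(round(lo,2),k.sum(),cv2.minAreaRect(q[k][:,:2].astype(np.float32)))
f=cv2.resize(s["frame"][150:400,150:490],(544,400),interpolation=2);g=cv2.resize(b["frame"][170:270,340:440],(250,250),interpolation=2);k=cv2.resize(a["frame"][220:330,270:390],(250,230),interpolation=2)
o=np.zeros((500,800,3),np.uint8);o[:400,:544]=f;o[:250,544:794]=g;o[250:480,544:794]=k;cv2.imwrite("pics/x4.png",o[...,::-1])
E
python3 go.py .5405 -.085 .131 90.5
```

```text
12245
0.09 34 ((0.49119964241981506, -0.0867237001657486), (0.0003273420734331012, 0.031273096799850464), 0.5303246378898621)
0.1 3801 ((0.529424250125885, -0.08607343584299088), (0.07747183740139008, 0.039788443595170975), 0.8243160247802734)
0.11 326 ((0.5039839744567871, -0.08665521442890167), (0.005580748897045851, 0.02409033663570881), 0.7353397607803345)
0.12 426 ((0.5051710605621338, -0.08500982075929642), (0.025422703474760056, 0.01080994587391615), 72.96980285644531)
0.13 7506 ((0.5383617877960205, -0.08713636547327042), (0.07405377179384232, 0.024591613560914993), 0.2175709754228592)
0.19 147 ((0.512651801109314, -0.08637809753417969), (0.00862136110663414, 0.03897395730018616), 2.54641056060791)
t 30.32 pos [ 0.5405 -0.0855  0.1738] open 2.4 F [ 1.1 -0.1 -1.5] 
 shift now-axes cm [0.   0.05 4.28]  shift goal-axes cm [0.   0.05 4.28]  rotvec [-0.0005 -0.0008 -0.0013]
```

View pics/x4.png

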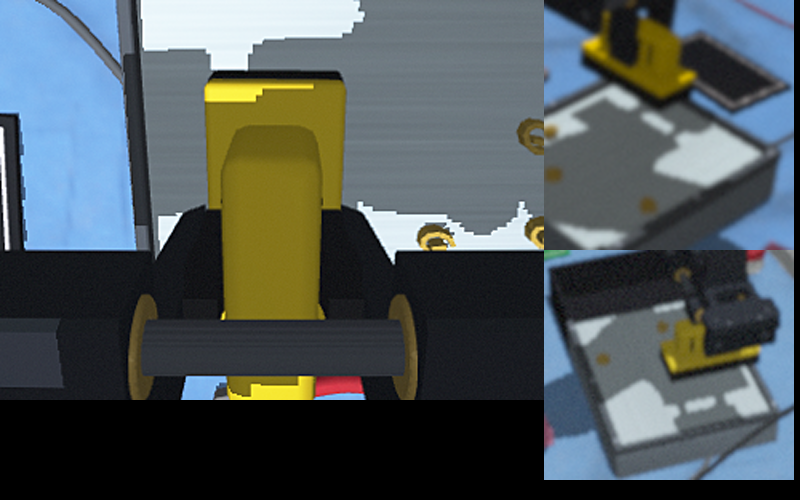

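>>> carry_out --motion '[0,0,2,0,0,0,0,0,1.6,0,0,0,0,0,0.6,0,0,0,0,0,0,0,0,0]'

```text
clock: 30.82
tool_pos: [0.5404, -0.085, 0.1315]
eef_rot: [-0.004, 1.0, -0.0, -0.0]
contact_force: [-0.2, -0.1, -2.0]
opening: 0.27
```

>>> carry_out --motion '[0,0,0.15,0,0,0,0,0,0,0,0,0]'

```text
clock: 31.08
tool_pos: [0.5407, -0.0849, 0.1306]
eef_rot: [-0.005, 1.0, -0.0, 0.0]
contact_force: [0.1, 0.6, -0.2]
opening: 0.275
```

>>> carry_out --motion '[0,0.8,0.03,0,0,0,0,1.2,0,0,0,0,0,1.2,0,0,0,0,0,1.2,0,0,0,0,0,1.2,0,0,0,0,0,1.2,0,0,0,0,0,1.2,0,0,0,0,0,1.2,0,0,0,0]'

```text
clock: 32.08
tool_pos: [0.5394, 0.0072, 0.1301]
eef_rot: [-0.005, 1.0, -0.001, -0.0]
contact_force: [0.4, -4.7, 5.3]
opening: 0.27
```

>>> carry_out --motion '[0,1.2,0,0,0,0,0,1.2,0,0,0,0,0,1,0,0,0,0,0,1,0,0,0,0,0,0.6,0,0,0,0,0,0,0,0,0,0]'

```text
clock: 32.83
tool_pos: [0.5387, 0.0587, 0.1301]
eef_rot: [-0.006, 1.0, -0.0, -0.0]
contact_force: [-0.6, -2.2, 6.7]
opening: 0.271
```

```bash
python3 go.py .48 .055 .17 90.5; python3 wm.py scene chip_1;python3 wm.py side chip_1;python3 wm.py wrist chip_1
```

```text
t 32.83 pos [0.5387 0.0587 0.1301] open 2.39 F [-0.6 -2.2  6.7] 
 shift now-axes cm [ 5.87 -0.3  -3.98]  shift goal-axes cm [ 5.87 -0.32 -3.99]  rotvec [-0.     -0.0006  0.0024]
chip_1 p0.57 [298 257 303 261] ztop 0.014 n22 c [0.5631 0.1058] sz [0.0101 0.0101] an 85.3
chip_1 p0.82 [382 283 400 306] ztop 0.014 n228 c [0.5624 0.1042] sz [0.0131 0.0094] an 27.3
chip_1 p0.67 [157  78 189 110] ztop 0.048 n713 c [ 0.4468 -0.0118] sz [0.0119 0.0143] an 70.5
```

>>> carry_out --motion '[0,0,-2,0,0,0,0,0,-2,0,0,0,1.4,-3.6,0,0,0,0,1.4,-3.6,0,0,0,0,1.4,-3.6,0,0,0,0,1.4,-3.6,0,0,0,0,0,0,0,0,0,0]'

```text
clock: 34.0
tool_pos: [0.4823, -0.0891, 0.169]
eef_rot: [-0.003, 1.0, -0.0, -0.002]
contact_force: [0.2, 0.8, -1.9]
opening: 0.266
```

```bash
python3 go.py .4825 -.085 .131 90.5
python3 - <<'E'
from wm import *
s=shot("wrist")
P=cloud(s).reshape(-1,3);F=s["frame"].reshape(-1,3).astype(int);ok=~np.isnan(P[:,0]);P=P[ok];F=F[ok]
q=P[(F[:,0]>100)&(F[:,1]>.6*F[:,0])&(F[:,2]<.5*F[:,0])&(P[:,2]>.09)&(P[:,0]>.38)]
t=q[q[:,2]>.129];print(cv2.minAreaRect(t[:,:2].astype(np.float32)),q[:,0].min(),np.median(t[:,2]))
measure(s,["chip_1"],.3)
E
```

```text
t 34.0 pos [ 0.4823 -0.0891  0.169 ] open 2.35 F [ 0.2  0.8 -1.9] 
 shift now-axes cm [-0.04  0.41  3.8 ]  shift goal-axes cm [-0.03  0.41  3.8 ]  rotvec [-0.0007 -0.0043 -0.0029]
((0.4810326397418976, -0.08810774981975555), (0.07258494198322296, 0.05801137536764145), 28.184982299804688) 0.4354981158106034 0.13530747347793462
chip_1 p0.79 [548 328 564 345] ztop 0.014 n211 c [0.5633 0.1022] sz [0.0111 0.0137] an 2.8
chip_1 p0.71 [437 189 461 214] ztop 0.048 n365 c [ 0.4465 -0.0125] sz [0.0127 0.0136] an 85.9
chip_1 p0.53 [531 298 538 311] ztop 0.014 n58 c [0.5323 0.0766] sz [0.0048 0.0114] an 89.8
chip_1 p0.52 [524 325 545 344] ztop 0.014 n194 c [0.5621 0.0828] sz [0.012  0.0127] an 0.6
```

>>> carry_out --motion '[0,0,2,0,0,0,0,0,1.4,0,0,0,0,0,0.4,0,0,0,0,0,0,0,0,0]'

```text
clock: 34.6
tool_pos: [0.4847, -0.086, 0.1318]
eef_rot: [-0.006, 1.0, 0.0, -0.0]
contact_force: [-0.1, 0.6, -2.1]
opening: 0.272
```

>>> carry_out --motion '[0,0.8,0.1,0,0,0,0,1.2,0,0,0,0,0,1.2,0,0,0,0,0,1.2,0,0,0,0,0,1.2,0,0,0,0,0,1.2,0,0,0,0,0,1.2,0,0,0,0,0,1.2,0,0,0,0]'

```text
clock: 35.6
tool_pos: [0.4835, 0.0053, 0.1307]
eef_rot: [-0.005, 1.0, -0.0, -0.0]
contact_force: [-0.7, 0.6, -1.2]
opening: 0.267
```

>>> carry_out --motion '[0,1.2,0,0,0,0,0,1.2,0,0,0,0,0,1,0,0,0,0,0,1,0,0,0,0,0,0.6,0,0,0,0,0,0,0,0,0,0]'

```text
clock: 36.35
tool_pos: [0.4831, 0.055, 0.1308]
eef_rot: [-0.005, 1.0, -0.0, -0.0]
contact_force: [0.4, 0.1, -0.7]
opening: 0.269
```

>>> carry_out --motion '[0,0,-2,0,0,0,0,0,-4,0,0,0,0,-4.5,-4,0,0,0,0,-4.5,-2,0,0,0,0,-4.5,0,0,0,0,0,0,0,0,0,0]'

```text
clock: 37.1
tool_pos: [0.4833, -0.0858, 0.2503]
eef_rot: [-0.0, 1.0, -0.002, -0.001]
contact_force: [0.9, 1.0, -1.4]
opening: 0.269
```

```bash
python3 go.py .584 -.248 .25 90
python3 - <<'E'
from wm import *
s=shot("wrist");save(s,"w5");measure(s,["chip_1"],.2);a=shot("scene");b=shot("side")
print('side');measure(b,["chip_1","scraper_pad"],.3);print('scene');measure(a,["chip_1","heatsink_a","scraper_pad"],.3)
E
```

```text
t 37.1 pos [ 0.4833 -0.0858  0.2503] open 2.37 F [ 0.9  1.  -1.4] 
 shift now-axes cm [-10.07 -16.22   0.07]  shift goal-axes cm [-10.07 -16.22   0.03]  rotvec [-0.0041 -0.0028  0.0002]
chip_1 p0.70 [498 286 509 297] ztop 0.014 n126 c [0.564  0.1019] sz [0.0113 0.013 ] an 3.5
chip_1 p0.69 [478 282 496 298] ztop 0.014 n131 c [0.5621 0.0822] sz [0.0142 0.0116] an 86.2
chip_1 p0.55 [490 165 503 179] ztop 0.014 n165 c [0.4427 0.074 ] sz [0.0137 0.0119] an 1.0
chip_1 p0.51 [475 256 488 269] ztop 0.014 n95 c [0.5332 0.0735] sz [0.0136 0.0086] an 6.5
chip_1 p0.24 [523 382 560 407] ztop 0.036 n768 c [0.6769 0.1492] sz [0.0325 0.0389] an 0.0
side
chip_1 p0.71 [274 218 383 328] ztop 0.047 n1892 c [ 0.5115 -0.0008] sz [0.1765 0.2911] an 0.3
scraper_pad p0.81 [362 328 418 374] ztop 0.006 n1510 c [ 0.5815 -0.2519] sz [0.0839 0.1128] an 86.8
scene
chip_1 p0.57 [295 259 303 262] ztop 0.014 n25 c [0.5628 0.1054] sz [0.0116 0.0114] an 14.4
chip_1 p0.41 [243 228 261 254] ztop 0.036 n255 c [0.6676 0.1481] sz [0.0441 0.0444] an 0.2
heatsink_a p0.90 [246 328 280 359] ztop 0.027 n473 c [0.4286 0.2737] sz [0.0391 0.0386] an 0.3
heatsink_a p0.88 [275 354 308 390] ztop 0.027 n567 c [0.3538 0.2722] sz [0.039  0.0393] an 89.0
heatsink_a p0.81 [421 268 450 293] ztop 0.022 n318 c [ 0.3517 -0.0594] sz [0.0403 0.0402] an 10.4
heatsink_a p0.80 [463 228 486 251] ztop 0.022 n216 c [ 0.3787 -0.2309] sz [0.0385 0.0409] an 1.9
heatsink_a p0.30 [241 225 261 252] ztop 0.036 n274 c [0.6685 0.1478] sz [0.0456 0.046 ] an 2.9
scraper_pad p0.74 [377 188 433 215] ztop 0.005 n778 c [ 0.5881 -0.2494] sz [0.0787 0.1294] an 87.4
```

View pics/w5.png

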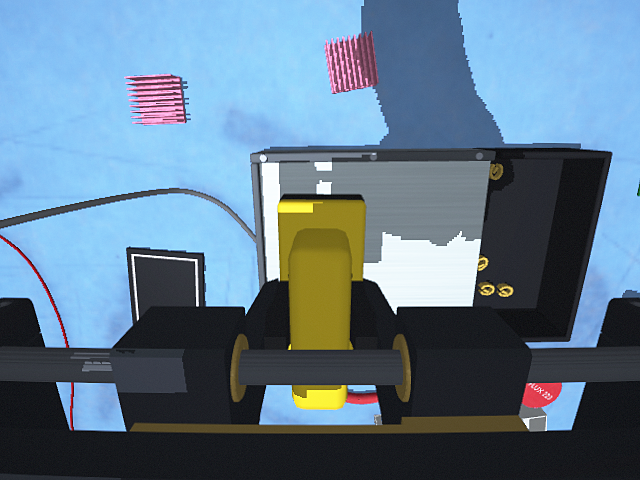

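All four chips are in the bin at (495,171), (482,263), (487,289) and (505,290), and the plate is clear. Next I measure the scraper pad accurately.

>>> carry_out --motion '[-1,-4.2,-1.5,0,0,0,-1,-4.2,-1.5,0,0,0,0,0,0,0,0,0]'

```text
clock: 37.92
tool_pos: [0.506, -0.1679, 0.2811]
eef_rot: [-0.001, 1.0, -0.001, 0.001]
contact_force: [-0.5, 0.3, -1.6]
opening: 0.273
```

```bash
cat > pad.py <<'E'
from wm import *
s=shot("wrist")
P=cloud(s).reshape(-1,3);F=s["frame"].reshape(-1,3).astype(int);ok=~np.isnan(P[:,0]);P=P[ok];F=F[ok]
g=(P[:,2]<.012)&(P[:,2]>-.004)&(P[:,0]>.48)&(P[:,0]<.68)&(P[:,1]>-.33)&(P[:,1]<-.18)
print(P[g].max(0))
d=g&(F.max(1)<70)
w=g&(F.min(1)>120)&(F.max(1)-F.min(1)<50)
for n,m in(("dark",d),("white",w)):
    q=P[m];
    if len(q)<20: continue
    print(n,len(q),cv2.minAreaRect(q[:,:2].astype(np.float32)),q.min(0).round(4),q.max(0).round(4))
measure(s,["scraper_pad"],.3,.004)
E
python3 pad.py; python3 go.py .587 -.2485 .2 90
```

```text
[ 0.63841316 -0.18074845  0.00700405]
dark 4635 ((0.5806600451469421, -0.25398051738739014), (0.07604433596134186, 0.11591693758964539), 85.65166473388672) [ 0.5202 -0.2956  0.0014] [ 0.6384 -0.2163  0.007 ]
white 449 ((0.5688259601593018, -0.25165700912475586), (0.06821636110544205, 0.12308578938245773), 84.9934310913086) [ 0.5101 -0.2908 -0.0007] [ 0.6272 -0.2161  0.0066]
scraper_pad p0.93 [211 216 279 311] ztop 0.005 n5097 c [ 0.5751 -0.2555] sz [0.0764 0.1061] an 89.0
t 38.02 pos [ 0.505  -0.1638  0.2807] open 2.36 F [ 0.3  0.7 -1.5] 
 shift now-axes cm [-8.13 -8.54  8.06]  shift goal-axes cm [-8.2  -8.47  8.07]  rotvec [ 0.0002 -0.0009  0.009 ]
```

>>> carry_out --motion '[-2.5,0,0,0,0,0,-2.5,0,0,0,0,0,0,0,0,0,0,0,0,0,0,0,0,0]'

```text
clock: 38.52
tool_pos: [0.554, -0.1626, 0.2804]
eef_rot: [-0.006, 1.0, -0.0, -0.001]
contact_force: [-0.3, 0.5, -1.9]
opening: 0.27
```

```bash
cat >> pad.py <<'E'
q=P[d]; c,sz,an=cv2.minAreaRect(q[:,:2].astype(np.float32))
# edges: robust line through extreme points
th=np.deg2rad(an-90); u=np.array([np.cos(th),np.sin(th)]); v=np.array([-u[1],u[0]])
a=(q[:,:2]-c)@u; b=(q[:,:2]-c)@v
for lo in np.arange(-.06,.06,.02):
    k=(a>lo)&(a<lo+.02)
    if k.sum()>10: print("u",lo.round(2),k.sum(),"v range",np.percentile(b[k],[1,99]).round(4))
print("a range",np.percentile(a,[.5,99.5]))
E
python3 pad.py; python3 go.py .588 -.251 .2 90
```

```text
[ 0.67965181 -0.18007387  0.0071045 ]
dark 7000 ((0.5880628824234009, -0.25280624628067017), (0.0792851597070694, 0.13013339042663574), 84.83090209960938) [ 0.5209 -0.2973 -0.0012] [ 0.654  -0.2093  0.0071]
white 768 ((0.5890114903450012, -0.24760906398296356), (0.08046340942382812, 0.11959830671548843), 85.25521850585938) [ 0.5268 -0.2924  0.001 ] [ 0.65   -0.2099  0.0071]
u -0.06 1064 v range [-0.0388  0.0383]
u -0.04 1233 v range [-0.0389  0.0385]
u -0.02 1180 v range [-0.0388  0.0388]
u 0.0 1116 v range [-0.0387  0.0386]
u 0.02 1067 v range [-0.0387  0.0383]
u 0.04 847 v range [-0.0388  0.0381]
a range [-0.06408921  0.06346624]
t 38.62 pos [ 0.554  -0.1634  0.2806] open 2.37 F [ 0.4  0.3 -1.3] 
 shift now-axes cm [-3.32 -8.79  8.06]  shift goal-axes cm [-3.4  -8.76  8.06]  rotvec [-0.0008 -0.0022  0.0104]
```

```bash
python3 go.py .5897 -.2515 .12 85
```

```text
t 38.62 pos [ 0.554  -0.1634  0.2806] open 2.37 F [ 0.4  0.3 -1.3] 
 shift now-axes cm [-3.51 -8.84 16.06]  shift goal-axes cm [-4.32 -8.47 16.06]  rotvec [-0.0009 -0.0022  0.0977]
```

>>> carry_out --motion '[-1.7,-4.4,2,0,0,0,-1.8,-4.4,3,0,0,0.098,0,0,4,0,0,0,0,0,4,0,0,0,0,0,3,0,0,0,0,0,0,0,0,0]'

```text
clock: 39.38
tool_pos: [0.5886, -0.2513, 0.1187]
eef_rot: [0.044, 0.999, 0.0, -0.003]
contact_force: [0.3, -0.3, -0.2]
opening: 0.27
```

```bash
python3 go.py .5897 -.2515 .095 85
python3 - <<'E'
from wm import *
s=shot("wrist")
P=cloud(s).reshape(-1,3);F=s["frame"].reshape(-1,3).astype(int);ok=~np.isnan(P[:,0]);P=P[ok];F=F[ok]
q=P[(F[:,0]>100)&(F[:,1]>.6*F[:,0])&(F[:,2]<.5*F[:,0])&(P[:,2]>.03)&(P[:,0]>.48)]
zt=np.percentile(q[:,2],95);t=q[abs(q[:,2]-zt)<.004];print(zt,cv2.minAreaRect(t[:,:2].astype(np.float32)))
E
```

```text
t 39.38 pos [ 0.5886 -0.2513  0.1187] open 2.38 F [ 0.3 -0.3 -0.2] 
 shift now-axes cm [-0.12 -0.01  2.37]  shift goal-axes cm [-0.11 -0.01  2.37]  rotvec [ 0.0001 -0.0061 -0.0011]
0.08617409629187042 ((0.5889959335327148, -0.2526666820049286), (0.023034460842609406, 0.07240124046802521), 84.82880401611328)
```

>>> carry_out --motion '[0,0,1.2,0,0,0,0,0,0.7,0,0,0,0,0,0.2,0,0,0,0,0,0,0,0,0]'

```text
clock: 39.92
tool_pos: [0.5909, -0.2515, 0.0999]
eef_rot: [0.044, 0.999, -0.0, -0.0]
contact_force: [-0.7, -0.9, -0.6]
opening: 0.267
```

>>> carry_out --motion '[0,0,0.15,0,0,0,0,0,0,0,0,0]'

```text
clock: 40.17
tool_pos: [0.5909, -0.2515, 0.0984]
eef_rot: [0.044, 0.999, -0.0, -0.0]
contact_force: [0.4, -0.0, -1.7]
opening: 0.27
```

>>> carry_out --motion '[0.1,0,0.2,0,0,0,0,0,0.1,0,0,0,0,0,0,0,0,0,0,0,0,0,0,0]'

```text
clock: 40.67
tool_pos: [0.5899, -0.2514, 0.0954]
eef_rot: [0.044, 0.999, -0.0, -0.0]
contact_force: [-0.6, 0.1, -1.2]
opening: 0.272
```

>>> carry_out --motion '[0,0,0.1,0,0,0,0,0,0,0,0,0]'

```text
clock: 40.92
tool_pos: [0.59, -0.2514, 0.0944]
eef_rot: [0.044, 0.999, -0.0, -0.0]
contact_force: [-0.5, 0.0, -1.6]
opening: 0.269
```

>>> carry_out --motion '[0,0,0.1,0,0,0,0,0,0,0,0,0,0,0,0,0,0,0]'

```text
clock: 41.3
tool_pos: [0.5899, -0.2514, 0.0942]
eef_rot: [0.044, 0.999, -0.0, -0.0]
contact_force: [-2.8, 0.7, 5.3]
opening: 0.272
```

Contact reached. Releasing, rising and checking.

>>> carry_out --motion '[0,0,0,0,0,0,0,0,0,0,0,0,0,0,0,0,0,0,0,0,0,0,0,0,0,0,-1,0,0,0,0,0,-3,0,0,0,0,0,-4,0,0,0,0,0,-4,0,0,-0.087]' --hand 5

```text
clock: 42.3
tool_pos: [0.59, -0.2512, 0.2153]
eef_rot: [-0.0, 1.0, -0.0, -0.0]
contact_force: [-0.1, 0.4, -0.0]
opening: 0.567
```

>>> carry_out --motion '[0,3,-2,0,0,0,1,5,-2,0,0,0,0,0,0,0,0,0,0,0,0,0,0,0]'

```text
clock: 42.8
tool_pos: [0.5801, -0.1719, 0.2537]
eef_rot: [0.001, 1.0, -0.001, -0.0]
contact_force: [-0.2, -0.1, -0.8]
opening: 0.568
```

```bash
python3 - <<'E'
from wm import *
s=shot("wrist");save(s,"w6")
P=cloud(s).reshape(-1,3);F=s["frame"].reshape(-1,3).astype(int);ok=~np.isnan(P[:,0]);P=P[ok];F=F[ok]
q=P[(F[:,0]>100)&(F[:,1]>.6*F[:,0])&(F[:,2]<.5*F[:,0])&(P[:,2]>.04)&(P[:,1]<-.2)]
zt=np.percentile(q[:,2],95);t=q[abs(q[:,2]-zt)<.005];print(zt,cv2.minAreaRect(t[:,:2].astype(np.float32)))
measure(s,["scraper","scraper_pad"])
measure(shot("scene"),["heatsink_a"])
E
python3 go.py .5 .375 .21 90
```

```text
0.0617045064268163 ((0.5904008150100708, -0.2517280578613281), (0.022816646844148636, 0.07313413172960281), 84.5760498046875)
scraper p0.58 [200 149 283 280] ztop 0.005 n5212 c [ 0.5884 -0.2534] sz [0.0809 0.1298] an 85.8
scraper_pad p0.75 [199 149 283 280] ztop 0.005 n4918 c [ 0.5881 -0.2535] sz [0.0803 0.1286] an 85.3
scraper_pad p0.70 [355  17 640 244] ztop 0.047 n11692 c [ 0.5108 -0.023 ] sz [0.1754 0.2438] an 0.3
heatsink_a p0.96 [464 230 489 251] ztop 0.022 n203 c [ 0.3783 -0.2301] sz [0.0385 0.0406] an 0.8
heatsink_a p0.94 [421 270 451 293] ztop 0.022 n292 c [ 0.3507 -0.0587] sz [0.0386 0.0391] an 11.1
heatsink_a p0.87 [271 354 307 391] ztop 0.026 n578 c [0.3539 0.2723] sz [0.0389 0.0397] an 0.6
heatsink_a p0.61 [245 328 284 358] ztop 0.027 n501 c [0.4287 0.2731] sz [0.0397 0.0398] an 0.8
t 43.05 pos [ 0.5799 -0.1725  0.2527] open 4.95 F [-0.4  0.4  0.2] 
 shift now-axes cm [ 8.17 54.72  4.25]  shift goal-axes cm [ 7.99 54.75  4.27]  rotvec [-0.0007 -0.0015 -0.0035]
```

View pics/w6.png

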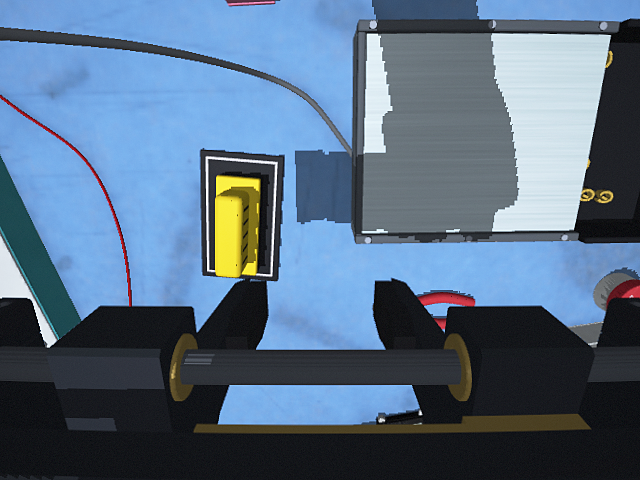

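The scraper stands centred and upright on its pad, aligned with it (ridge ~(232,230) inside the pad outline). Back to the extractor to unlock it.

>>> carry_out --motion '[0.5,5.5,0,0,0,0,0.5,5.5,0,0,0,0,0.5,5.5,0,0,0,0,0.5,5.5,0,0,0,0,0.5,5.5,0,0,0,0,0.5,5.5,0,0,0,0,0.5,5.5,0,0,0,0,0.5,5.5,0,0,0,0]' --hand 7.4

```text
clock: 44.05
tool_pos: [0.541, 0.2699, 0.2527]
eef_rot: [0.001, 1.0, -0.0, -0.0]
contact_force: [1.2, -1.2, -0.3]
opening: 0.836
```

>>> carry_out --motion '[0.5,5.5,0,0,0,0,0.4,5.2,0,0,0,0,0,0,3,0,0,0,0,0,3,0,0,0,0,0,3,0,0,0,0,0,0,0,0,0]'

```text
clock: 44.8
tool_pos: [0.5313, 0.374, 0.1604]
eef_rot: [0.001, 1.0, -0.002, -0.002]
contact_force: [-0.1, 0.2, 0.1]
opening: 0.841
```

```bash
python3 go.py .5305 .375 .12 90
```

```text
t 44.8 pos [0.5313 0.374  0.1604] open 7.41 F [-0.1  0.2  0.1] 
 shift now-axes cm [0.07 0.11 4.04]  shift goal-axes cm [0.08 0.1  4.04]  rotvec [-0.0044 -0.0044 -0.0022]
```

>>> carry_out --motion '[0,0.1,2,0,0,0,0,0,1.5,0,0,0,0,0,0.4,0,0,0,0,0,0,0,0,0]'

```text
clock: 45.3
tool_pos: [0.5319, 0.3767, 0.124]
eef_rot: [0.001, 1.0, -0.0, -0.0]
contact_force: [-0.1, 0.5, 0.6]
opening: 0.837
```

>>> carry_out --motion '[0,0,0,0,0,0,0,0,0,0,0,0,0,0,0,0,0,0,0,0,0,0,0,0,0,0,0,0,0,0,0,0,0,0,0,0,0,0,0,0,0,0]' --hand 3.5 --grip_force 25

```text
clock: 46.18
tool_pos: [0.5323, 0.3771, 0.1242]
eef_rot: [0.001, 1.0, 0.0, 0.0]
contact_force: [2.7, 3.1, -0.3]
opening: 0.431
```

>>> carry_out --motion '[0,0,0,0,0,0,0,0,0,0,0,0,0,0,0,0,0,0,0,0,0,0,0,0,0,0,0,0,0,0]' --hand 7.4

```text
clock: 46.8
tool_pos: [0.5316, 0.3773, 0.1241]
eef_rot: [0.001, 1.0, 0.0, -0.001]
contact_force: [0.6, 0.4, -0.6]
opening: 0.836
```

>>> carry_out --motion '[0,0,-2,0,0,0,0,0,-4,0,0,0,3,0,-4,0,0,0,0,0,0,0,0,0]'

```text
clock: 47.3
tool_pos: [0.5007, 0.3796, 0.229]
eef_rot: [-0.001, 1.0, 0.003, 0.002]
contact_force: [0.6, 0.6, -0.2]
opening: 0.84
```

```bash
python3 ext.py x5; python3 wm.py scene heatsink_a scraper flux_jar side_cutters
```

```text
trigger p0.61 [272 248 300 296] ztop 0.081 n773 c [0.5306 0.3542] sz [0.0203 0.023 ] an 89.2
button_top p0.89 [260 245 288 274] ztop 0.045 n380 c [0.5295 0.3406] sz [0.0251 0.0182] an 89.2
button_top p0.72 [  5 273  26 288] ztop 0.015 n182 c [0.5618 0.0842] sz [0.0128 0.0142] an 1.9
button_top p0.62 [ 28 278  34 288] ztop 0.015 n59 c [0.5631 0.0999] sz [0.007  0.0112] an 86.1
red 344 [[0.5209, 0.3291, 0.0423], [0.524, 0.3324, 0.0438], [0.5284, 0.3357, 0.0443], [0.5332, 0.339, 0.0448], [0.5388, 0.3438, 0.0457]]
orange 767 [[0.5193, 0.3445, 0.0754], [0.5241, 0.3492, 0.0794], [0.5297, 0.354, 0.0801], [0.5354, 0.3585, 0.0806], [0.5416, 0.3635, 0.0817]]
heatsink_a p0.97 [464 229 488 251] ztop 0.022 n218 c [ 0.3787 -0.2312] sz [0.0393 0.041 ] an 0.2
heatsink_a p0.96 [245 325 282 358] ztop 0.027 n500 c [0.4287 0.2734] sz [0.0393 0.0402] an 0.7
heatsink_a p0.80 [418 270 448 292] ztop 0.022 n296 c [ 0.3511 -0.0599] sz [0.0387 0.0404] an 10.4
heatsink_a p0.61 [272 355 308 389] ztop 0.027 n575 c [0.3539 0.2722] sz [0.0397 0.0388] an 90.0
scraper p0.91 [389 170 427 206] ztop 0.059 n176 c [ 0.5892 -0.2477] sz [0.0233 0.0712] an 89.5
flux_jar p0.75 [242 227 262 254] ztop 0.035 n264 c [0.6679 0.1491] sz [0.0459 0.0435] an 0.2
side_cutters p0.72 [175 294 193 318] ztop 0.081 n133 c [0.53   0.3546] sz [0.0185 0.0234] an 89.9
side_cutters p0.66 [301 200 343 215] ztop 0.011 n254 c [ 0.6875 -0.0603] sz [0.1034 0.0396] an 89.3
```

View pics/x5.png

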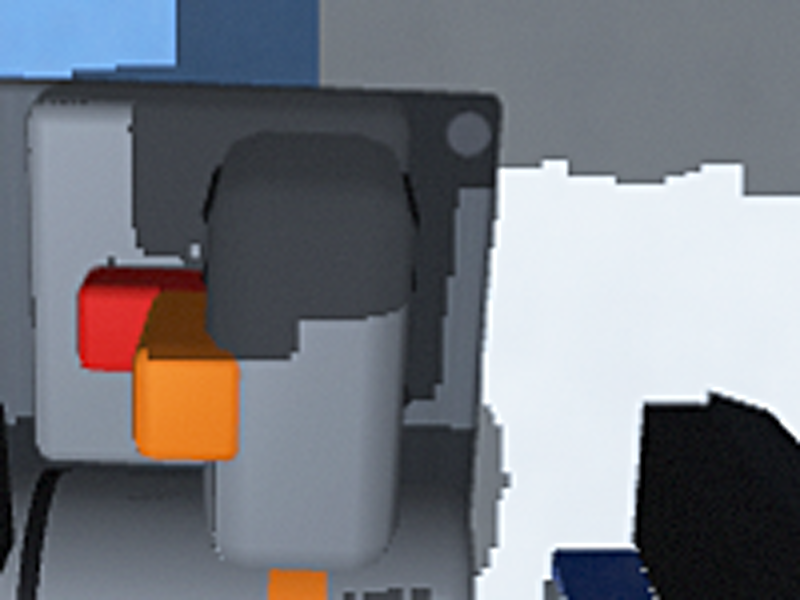

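The button is back up (z ≈ 0.044, at crop (110,320)), the trigger is fully out (face y ≈ 0.3445, its rest reading), and everything else is in place. Handing in.

```bash
python3 -c "
from plant import workorder
print(workorder.finish_job())"
```

```text
the job is handed in; nothing more can be done
None
```

The job is done in the order asked and handed in at about 47 s of robot time. All my last checks agreed with the task.

- **Heatsinks:** Two were present, and both stand upright on the green pad, with the scene camera showing each top at z ≈ 0.027 m. The two pink look-alikes were left alone.
- **Extractor on:** It was locked hands-free before wiping (button down at z ≈ 0.0355 m, trigger eased back about 5 mm). While I opened the fingers, the front fingertip wedged against the button or trigger (cause not certain), and the wrist force reached about 38 N. It came free when I eased the arm upward, and the lock held.
- **Chips:** Four were present. Two wipes of the scraper put all four in the bin, and the wrist picture showed the plate clear. The fingers stayed above the chips throughout.
- **Scraper:** It had been knocked to the edge of its pad before I picked it up. It now stands upright about 2 mm from the pad's centre and within about 1° of its length.
- **Extractor off:** A final squeeze and release brought the button back up (z ≈ 0.044 m) and the trigger to its rest position.
- **Bystanders:** The jar and cutters were never touched, and the scene camera still finds them within a few millimetres of where they started.

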